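# Pair up the broken tensile specimens

## Task

Four tensile specimens have been pulled apart; one half of each already lies on the green mat. Pick out the four loose broken halves from the desk and lay each one flat on the mat in a straight line with the half of the same material, torn end facing torn end with a gap of about 8 mm, so that every pair can be measured. Lay them down rather than dropping them, never let the torn faces of a pair touch, don't shift the halves already on the mat, and leave the two unbroken specimens where they are.

Things in the scene. Friction and masses are not known exactly. Their poses are not given: they have to be found in the camera images.
- copper_loose_c (a point): Loose broken half of the reddish copper specimen, flat on the desk, 120 to 180 g. Flat bar 87 mm long, 10 mm thick: wide end 48 long x 24 wide, then a 14 mm wide neck to the torn end. Point: half-way up, on the centre line, in the wide part, 38 mm from the wide end, 49 mm from the torn end; grip here across the 24 mm. x points to the torn end, z up.
- brass_loose_c (a point): Loose broken half of the yellow brass specimen, flat on the desk, 120 to 180 g. Flat bar 87 mm long, 10 mm thick: wide end 48 long x 24 wide, then a 14 mm wide neck to the torn end. Point: half-way up, on the centre line, in the wide part, 38 mm from the wide end, 49 mm from the torn end; grip here across the 24 mm. x points to the torn end, z up.
- aluminium_loose_c (a point): Loose broken half of the silvery aluminium specimen, flat on the desk, 40 to 55 g. Flat bar 87 mm long, 10 mm thick: wide end 48 long x 24 wide, then a 14 mm wide neck to the torn end. Point: half-way up, on the centre line, in the wide part, 38 mm from the wide end, 49 mm from the torn end; grip here across the 24 mm. x points to the torn end, z up.
- blue_loose_c (a point): Loose broken half of the blue plastic specimen, flat on the desk, 20 to 30 g. Flat bar 87 mm long, 10 mm thick: wide end 48 long x 24 wide, then a 14 mm wide neck to the torn end. Point: half-way up, on the centre line, in the wide part, 38 mm from the wide end, 49 mm from the torn end; grip here across the 24 mm. x points to the torn end, z up.
- copper_mate_c (a point): Other half of the reddish copper specimen, same shape, sizes and point (49 mm from its torn end), x to its torn end. Lies loose on the green mat (240 x 290, 3 mm thick) in a row of four about 66 mm apart, wide ends away from the robot. Not to be shifted; its partner goes on the empty mat before its torn end.
- brass_mate_c (a point): Other half of the yellow brass specimen, same shape, sizes and point (49 mm from its torn end), x to its torn end. Lies loose on the green mat (240 x 290, 3 mm thick) in a row of four about 66 mm apart, wide ends away from the robot. Not to be shifted; its partner goes on the empty mat before its torn end.
- aluminium_mate_c (a point): Other half of the silvery aluminium specimen, same shape, sizes and point (49 mm from its torn end), x to its torn end. Lies loose on the green mat (240 x 290, 3 mm thick) in a row of four about 66 mm apart, wide ends away from the robot. Not to be shifted; its partner goes on the empty mat before its torn end.
- blue_mate_c (a point): Other half of the blue plastic specimen, same shape, sizes and point (49 mm from its torn end), x to its torn end. Lies loose on the green mat (240 x 290, 3 mm thick) in a row of four about 66 mm apart, wide ends away from the robot. Not to be shifted; its partner goes on the empty mat before its torn end.
- whole_aluminium_c (a point): An unbroken silvery aluminium specimen, 166 mm long, 24 mm wide at both ends, 14 mm in the middle, 10 mm thick, lying flat on the desk: to be left alone. The point is its middle, half-way up; x runs along it.
- whole_brass_c (a point): An unbroken yellow brass specimen, 166 mm long, 24 mm wide at both ends, 14 mm in the middle, 10 mm thick, lying flat on the desk: to be left alone. The point is its middle, half-way up; x runs along it.
There are look-alikes about, which are no part of the job. Leave any black or turquoise look-alike of the part that bears aluminium_loose_c alone.

How it is judged:
By the outcome, as a careful person would: the job done as asked, in the order asked, and still so for the second after the job is handed in, with the robot touching nothing.
It also fails if it takes over 112 s, if anything falls off the work surface, if the arm or the gripper's body presses on something with over 40 N, if the wrist force passes 120 N, or if a joint passes its speed limit or range.

## Robot

A 6-joint arm with a two-finger parallel gripper is mounted at the origin on the work surface. World frame = base frame: x ahead of the robot, y to its left, z up, the work surface at z = 0. Lengths are in m, angles in rad, forces in N, time in s.
With the tool pointing down it reaches from about 0.3 to 0.85 m from the base axis. Payload 5.4 kg.
Tool frame: the origin (TCP) lies at the very end of the fingers, on their centre line; the grasp point (between the pads) lies 19 mm behind it (hold_point_z is the distance from the TCP to the grasp point, in m); z points along the fingers, y is the direction in which the jaws open and shut (so a half turn about z gives the same grasp; the last joint's range is limited). The gripper opens to 85 mm and grips with 20 to 120 N. Pads are 22 mm wide; open, the fingers measure 114 mm over their backs; the gripper's body (76 mm by 85 mm) begins 54 mm behind the grasp point. The pads swing forward as they close: fully open they stand 13 mm farther back than shut.
Start: joints at [1.02, 0.158, 1.597, -0, 1.386, -0.21], TCP at [0.192, 0.542, 0.231] pointing down, gripper open.
Joint ranges: [-2.91, 2.91], [-0.94, 2.29], [0.18, 2.7], [-1.29, 4.43], [0.17, 2.64], [-3, 3]. Speed limits (rad/s): [2.57, 2.57, 3.14, 3.14, 3.14, 3.14].

## Interface

Orientations are given as a rotation vector (axis times angle).
In Python, from workcell import state, read_camera, get_calibration, job_done, hold_point_z gives the robot as it stands. The module is installed in compiled form; this text tells all that it offers.
- The arm moves only by the tool carry_out, never from a script. Its argument "commands" is a list of rows, each a list of 5 numbers: the shift along the tool's x, y, z in cm, then the turn about the tool's z in rad, then the closure, from 0 (fully open) to 1 (shut). In form: [[dx, dy, dz, yaw, grip], ...]. A call has exactly 8 rows; each row is the pose to reach, as a shift and turn from the pose commanded when the call began, along the tool's axes at that moment; what a row does not reach only later rows make up. A row lasts 1/10 s, in which the tool goes at most 50 mm and 8.59 degrees, less where a joint would pass 70% of its speed; a pose out of reach is approached as far as the arm can. A call with a gripper value outside its range is refused whole. The fingers move at their own pace and stop on an object; the grip force is fixed at half the most. Time passes only in rows, so rows that repeat a pose let the fingers close, or fill a call up. It gives the time, the measured TCP pose, the force and the opening at its end, in the units of the state.
- state(): the state, without advancing time (a new reading comes with each control period).
- read_camera(name): name is "side" or "top"; returns the picture (384x512x3 uint8, red, green, blue); there is no depth.
- get_calibration(name): a dict with "fx", "fy", "cx", "cy" (pixels), "world_from_camera" (4x4, takes a point from camera to world coordinates). Camera axes: x right, y down, z forward; pixel columns grow to the right and rows downward; lengths in m; the calibration is good to about 2 mm. A picture is of the moment at which its call begins. get_calibration takes no time and is no camera call.
- job_done(): hands the job in, once; it reports no verdict.
The state is a dict: "time": time; "qpos": joint angles; "qd": joint speeds; "tau": joint torques, N m; "eef_pos": TCP position; "tcp_rot": TCP orientation; "ft_force": force on the tool from outside, world axes, zero at the start; "wrist_torque": the same for the moment, N m; "grip_width": finger opening in m.
Only numpy, scipy, OpenCV 4.12 (cv2) and the standard library are available. Lean on these libraries where they do the work, as an engineer would, in place of code of your own. Each camera call takes 0.05 s, during which the arm holds its last target.

## Working session

There is one attempt and no reset: what is moved stays moved. The work goes in short steps, Python scripts to look and compute and a tool call to move; the robot and the scene stay as the last step left them, time stands still between calls to the robot, and variables do not carry over. Pictures are saved under pics/ and viewed, and the job is handed in when it is done.

Besides the shell and the picture viewer there is one more tool, called by a JSON object that holds its "op" and its "data". carry_out: Moves the arm, as the interface text tells. Its arguments: {"type":"object","properties":{"commands":{"type":"array","items":{"type":"array","items":{"type":"number"}}}},"required":["commands"]}

```bash
mkdir -p pics; ls; python3 - <<'E'
from workcell import *
import cv2,numpy as np
print(state(),hold_point_z)
for n in("top","side"):
    im=read_camera(n); cv2.imwrite(f"pics/{n}0.png",im[:,:,::-1]); print(n,get_calibration(n))
E
```

```text
pics
{'time': 0.0, 'qpos': array([ 1.01988376e+00,  1.59030440e-01,  1.59827283e+00,  1.39993385e-05,
        1.38615018e+00, -2.10142219e-01]), 'qd': array([-0.00057966, -0.00063675,  0.00195121, -0.0001424 , -0.00075931,
        0.00049822]), 'tau': array([-1.54353587e-03, -3.95980883e+01, -3.31438243e+01, -2.71240733e-04,
        8.07495526e-03, -1.23579287e-05]), 'eef_pos': array([0.19189024, 0.5413996 , 0.230307  ]), 'tcp_rot': array([-5.32579045e-01, -3.09540538e+00,  2.70522336e-03]), 'ft_force': array([ 0.58061078,  0.34380643, -0.16354267]), 'wrist_torque': array([0.01114207, 0.01340147, 0.03065856]), 'grip_width': 0.08545938001197703} 0.0187
top {'fx': 473.9790902329551, 'fy': 473.9790902329551, 'cx': 248.56374933789436, 'cy': 189.57670405210425, 'world_from_camera': array([[ 6.23190890e-04, -9.93131011e-01,  1.17006013e-01,
         3.33241894e-01],
       [-9.99967415e-01, -1.56063597e-03, -7.92049373e-03,
        -1.61450787e-02],
       [ 8.04869173e-03, -1.16997264e-01, -9.93099622e-01,
         1.16556392e+00],
       [ 0.00000000e+00,  0.00000000e+00,  0.00000000e+00,
         1.00000000e+00]])}
side {'fx': 410.9421723021636, 'fy': 410.9421723021636, 'cx': 249.43352914634082, 'cy': 197.6015676497652, 'world_from_camera': array([[ 0.95348678, -0.20408736,  0.22183621,  0.26473658],
       [-0.30074698, -0.59439959,  0.74581524, -0.69345037],
       [-0.02035211, -0.77784155, -0.62813081,  0.60703723],
       [ 0.        ,  0.        ,  0.        ,  1.        ]])}
```

View pics/top0.png

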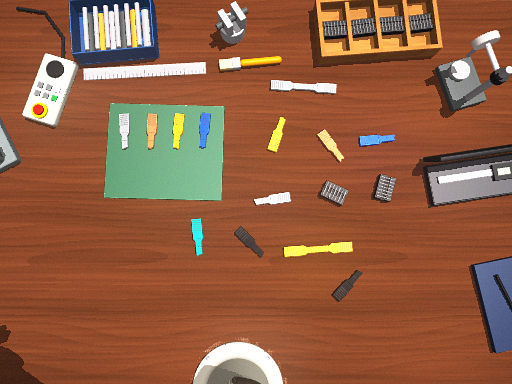

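View pics/side0.png

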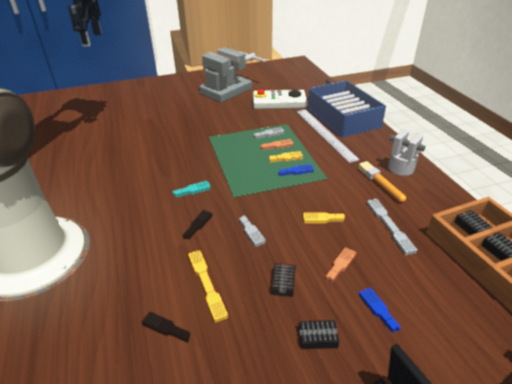

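Candidates in the top view: 
- **Aluminium loose:** (272,199). Look-alikes are turquoise (197,236), black (249,242) and (347,285), the whole specimen (303,88) and the mate (124,130).
- **Brass loose:** (277,134), not the whole one (318,249) or the mate (178,130).
- **Copper loose:** (331,145), not the mate (152,130).
- **Blue loose:** (377,140), not the mate (204,130).

Next I'll measure them and check close crops.

```bash
cat > h.py <<'E'
from workcell import *
import cv2,numpy as np
def unproj(cal,uv,z):
    uv=np.atleast_2d(uv).astype(float);T=cal["world_from_camera"]
    d=np.c_[(uv[:,0]-cal["cx"])/cal["fx"],(uv[:,1]-cal["cy"])/cal["fy"],np.ones(len(uv))]@T[:3,:3].T
    return T[:3,3]+d*((z-T[2,3])/d[:,2])[:,None]
def proj(cal,p):
    T=cal["world_from_camera"];c=(np.atleast_2d(p)-T[:3,3])@T[:3,:3]
    return np.c_[c[:,0]/c[:,2]*cal["fx"]+cal["cx"],c[:,1]/c[:,2]*cal["fy"]+cal["cy"]]
def mask(im,col,mat=False):
    hsv=cv2.cvtColor(im,cv2.COLOR_RGB2HSV).astype(int);h,s,v=hsv[...,0],hsv[...,1],hsv[...,2]
    if col=="brass": return (h>=25)&(h<=34)&(s>150)&(v>90)
    if col=="blue": return (h>=105)&(h<=125)&(s>140)&(v>80)
    if col=="copper": return (h>=5)&(h<=22)&(s>60)&(v>(150))
    if col=="aluminium": return (s<60)&(v>120)
def meas(im,cal,col,seed,z,r=42,S=6):
    """centroid & axis (toward torn end) with supersampled mask, on plane z (mid height)"""
    x0,y0=int(seed[0]-r),int(seed[1]-r); c=im[y0:y0+2*r,x0:x0+2*r]
    up=cv2.resize(c,None,fx=S,fy=S,interpolation=cv2.INTER_CUBIC)
    m=mask(up,col).astype(np.uint8)
    n,l,st,ce=cv2.connectedComponentsWithStats(m)
    cen=np.array([(seed[0]-x0)*S,(seed[1]-y0)*S])
    k=min([i for i in range(1,n) if st[i,4]>300*1],key=lambda i:np.hypot(*(ce[i]-cen)))
    ys,xs=np.nonzero(l==k)
    uv=np.c_[(xs+.5)/S-.5+x0,(ys+.5)/S-.5+y0]
    P=unproj(cal,uv,z)[:,:2]; c0=P.mean(0); w,V=np.linalg.eigh(np.cov((P-c0).T)); a=V[:,1]
    t=(P-c0)@a
    # torn end: farther from the centroid
    lo,hi=-t.min(),t.max()
    if lo>hi: a=-a
    t=(P-c0)@a; q=(P-c0)@np.array([-a[1],a[0]])
    return c0,np.arctan2(a[1],a[0]),(round(t.min()*1e3,1),round(t.max()*1e3,1),round(np.ptp(q)*1e3,1)),st[k,4]/S/S
LOOSE={"copper":(331,145),"brass":(277,134),"aluminium":(272,199),"blue":(377,140)}
MATE={"copper":(152,130),"brass":(178,130),"aluminium":(124,130),"blue":(204,130)}
E
python3 - <<'E'
from h import *
im=cv2.imread("pics/top0.png")[:,:,::-1].copy();cal=get_calibration("top")
print(np.round(unproj(cal,[(107,103),(224,107),(221,200),(105,197)],.003)[:,:2],3).tolist())
for n in LOOSE:
    for D,z in((LOOSE,.005),(MATE,.008)):
        c,th,e,A=meas(im,cal,n,D[n],z); print(n,np.round(c,4),round(th,3),e,round(A))
tiles=[cv2.resize(im[y-30:y+30,x-30:x+30],(240,240),interpolation=cv2.INTER_NEAREST) for D in(LOOSE,MATE) for x,y in [D[n] for n in ("copper","brass","aluminium")]]
# blue separately appended
t=[np.hstack(tiles[:3]),np.hstack(tiles[3:])]
cv2.imwrite("pics/crop.png",np.vstack(t)[:,:,::-1])
E
```

```text
[[0.689, 0.331], [0.68, 0.037], [0.444, 0.042], [0.451, 0.328]]
copper [ 0.5861 -0.2261] -0.561 (np.float64(-145.8), np.float64(149.0), np.float64(280.1)) 5201
copper [0.6218 0.2169] 3.109 (np.float64(-40.4), np.float64(50.3), np.float64(26.1)) 291
brass [ 0.6089 -0.0955] -0.327 (np.float64(-41.9), np.float64(47.0), np.float64(24.8)) 231
brass [0.6231 0.1519] 3.053 (np.float64(-39.4), np.float64(50.8), np.float64(26.1)) 267
aluminium [ 0.4475 -0.088 ] 1.725 (np.float64(-39.7), np.float64(50.6), np.float64(25.9)) 302
aluminium [0.6226 0.285 ] -3.085 (np.float64(-40.1), np.float64(51.3), np.float64(27.7)) 316
blue [ 0.5961 -0.3429] -1.436 (np.float64(-42.2), np.float64(46.2), np.float64(25.4)) 167
blue [0.624 0.086] 3.056 (np.float64(-39.9), np.float64(50.5), np.float64(25.6)) 280
```

View pics/crop.png

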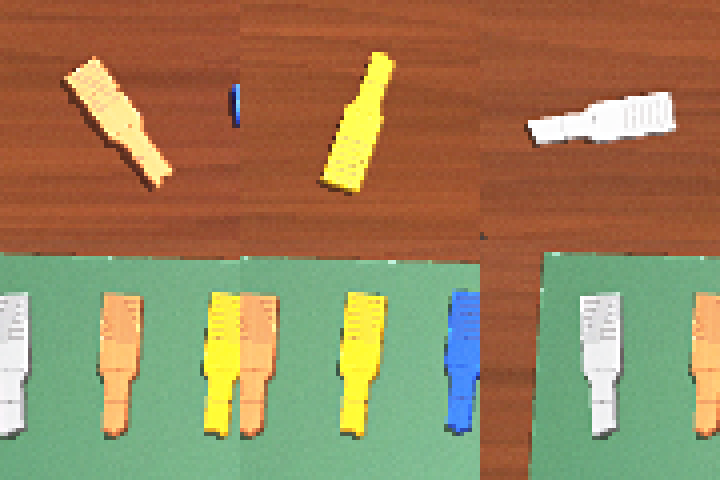

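```bash
python3 - <<'E'
import re
s=open("h.py").read()
s=s.replace('(h>=25)&(h<=34)&(s>150)&(v>90)','(h>=23)&(h<=36)&(s>120)&(v>75)')
s=s.replace('(h>=105)&(h<=125)&(s>140)&(v>80)','(h>=100)&(h<=130)&(s>100)&(v>60)')
s=s.replace('(h>=5)&(h<=22)&(s>60)&(v>(150))','(h>=5)&(h<=24)&(s>60)&(v>(178))')
s=s.replace("    n,l,st","    m=cv2.morphologyEx(m,cv2.MORPH_CLOSE,np.ones((9,9),np.uint8))\n    n,l,st",1)
open("h.py","w").write(s)
E
cat > m0.py <<'E'
from h import *
im=cv2.imread("pics/top0.png")[:,:,::-1].copy();cal=get_calibration("top")
for n in LOOSE:
    for D,z in((LOOSE,.005),(MATE,.008)):
        c,th,e,A=meas(im,cal,n,D[n],z); print(n,np.round(c,4),round(th,3),[float(x) for x in e],round(A))
for n in LOOSE:
    x,y=LOOSE[n];print(n,im[y-1:y+2,x-1:x+2].reshape(-1,3)[::4].tolist(), im[y-25,x].tolist())
E
python3 m0.py; python3 - <<'E'
from h import *
im=cv2.imread("pics/top0.png")[:,:,::-1].copy()
t=[]
for D in (LOOSE,MATE):
    r=[]
    for n in D:
        x,y=D[n]; c=cv2.resize(im[y-22:y+22,x-22:x+22],None,fx=4.5,fy=4.5,interpolation=cv2.INTER_CUBIC); m=mask(c,n); c[~m]//=3; r.append(c)
    t.append(np.hstack(r))
cv2.imwrite("pics/masks.png",np.vstack(t)[:,:,::-1])
E
```

```text
copper [ 0.5853 -0.2292] -2.518 [-41.0, 51.1, 26.5] 304
copper [0.6224 0.2172] 3.107 [-40.1, 50.4, 25.5] 285
brass [ 0.6059 -0.0947] -0.325 [-39.4, 50.3, 25.3] 277
brass [0.6221 0.1516] 3.054 [-40.8, 51.1, 26.9] 309
aluminium [ 0.4475 -0.088 ] 1.725 [-39.7, 50.6, 25.9] 303
aluminium [0.6224 0.2848] -3.082 [-40.3, 51.0, 27.8] 321
blue [ 0.5967 -0.3405] -1.456 [-40.2, 50.9, 26.6] 298
blue [0.624  0.0859] 3.055 [-40.6, 51.0, 26.6] 302
copper [[255, 236, 152], [255, 237, 154], [255, 248, 174]] [148, 76, 48]
brass [[255, 254, 86], [255, 254, 80], [255, 254, 88]] [156, 83, 49]
aluminium [[253, 252, 253], [253, 252, 253], [252, 252, 252]] [163, 88, 57]
blue [[98, 176, 254], [98, 172, 254], [101, 185, 255]] [161, 83, 50]
```

View pics/masks.png

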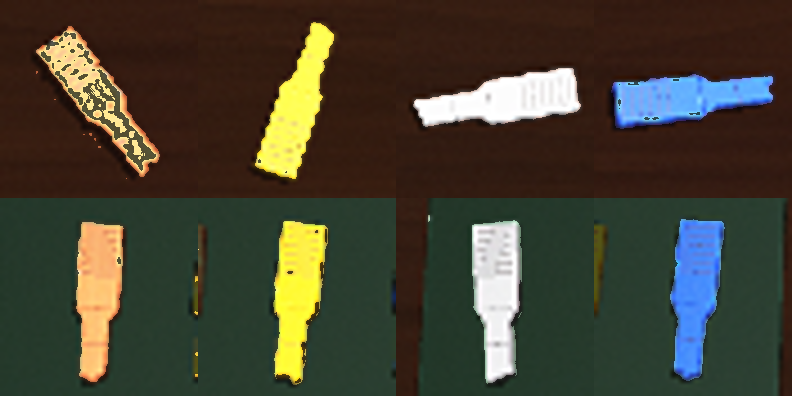

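```bash
cat >> h.py <<'E'
from scipy.spatial.transform import Rotation as Ro
PICK={"copper":(.5853,-.2292,-2.518),"brass":(.6059,-.0947,-.325),"aluminium":(.4475,-.088,1.725),"blue":(.5967,-.3405,-1.456)}
MT={"copper":(.6224,.2172,3.107),"brass":(.6221,.1516,3.054),"aluminium":(.6224,.2848,-3.082),"blue":(.624,.0859,3.055)}
def wrap(a): return (a+np.pi)%(2*np.pi)-np.pi
PLACE={n:(x+.106*np.cos(t),y+.106*np.sin(t),wrap(t+np.pi)) for n,(x,y,t) in MT.items()}
def rel(x,y,z,psi,s=None):
    s=s or state();R=Ro.from_rotvec(s["tcp_rot"]).as_matrix();d=R.T@(np.array([x,y,z])-s["eef_pos"])
    p=np.arctan2(R[1,0],R[0,0]); return np.round(d*100,2),round(float(-wrap(psi-p)),3)
def psi(s): R=Ro.from_rotvec(s["tcp_rot"]).as_matrix();return np.arctan2(R[1,0],R[0,0])
E
python3 - <<'E'
from h import *
s=state();k=wrap(psi(s)-s["qpos"][0]+s["qpos"][5]);print(psi(s),k, Ro.from_rotvec(s["tcp_rot"]).as_matrix().round(4).tolist())
for n in PICK:
    p,q=PICK[n],PLACE[n]
    for f in(0,np.pi):
        print(n,np.round(q,4),"j6 pick",[round(wrap(np.arctan2(v[1],v[0])+k-v[2]-f),2) for v in(p,q)])
print("brass",[ (rel(*PICK["brass"][:2],z,PICK["brass"][2]+f)) for f in(0,np.pi) for z in (.08,)])
E
```

```text
2.80083803344438 1.5707989059327687 [[-0.9425, 0.3342, -0.0009], [0.3342, 0.9425, -0.0015], [0.0004, -0.0017, -1.0]]
copper [ 0.5165  0.2209 -0.0346] j6 pick [np.float64(-2.57), np.float64(2.01)]
copper [ 0.5165  0.2209 -0.0346] j6 pick [np.float64(0.57), np.float64(-1.13)]
brass [ 0.5165  0.1609 -0.0876] j6 pick [np.float64(1.74), np.float64(1.96)]
brass [ 0.5165  0.1609 -0.0876] j6 pick [np.float64(-1.4), np.float64(-1.18)]
aluminium [0.5166 0.2785 0.0596] j6 pick [np.float64(-0.35), np.float64(2.01)]
aluminium [0.5166 0.2785 0.0596] j6 pick [np.float64(2.79), np.float64(-1.14)]
blue [ 0.5184  0.0951 -0.0866] j6 pick [np.float64(2.51), np.float64(1.84)]
blue [ 0.5184  0.0951 -0.0866] j6 pick [np.float64(-0.63), np.float64(-1.3)]
brass [(array([-60.28, -46.09,  15.1 ]), 3.126), (array([-60.28, -46.09,  15.1 ]), -0.016)]
```

{"op": "carry_out", "data": {"commands": [[-3.8, -2.9, 0, 0, 0.5], [-7.6, -5.8, 0, 0, 0.5], [-11.4, -8.7, 0, 0, 0.5], [-15.2, -11.6, 0, 0, 0.5], [-19, -14.5, 0, 0, 0.5], [-22.8, -17.4, 0, 0, 0.5], [-26.6, -20.3, 0, 0, 0.5], [-30.2, -23.1, 0, 0, 0.5]]}}

```text
time: 0.9
eef_pos: [0.4001, 0.2214, 0.2311]
tcp_rot: [-0.533, -3.096, 0.0]
ft_force: [1.6, 0.7, 0.5]
grip_width: 0.0428
```

{"op": "carry_out", "data": {"commands": [[-3.8, -2.9, 1, 0, 0.5], [-7.6, -5.8, 3, 0, 0.5], [-11.4, -8.7, 5, 0, 0.5], [-15.2, -11.6, 7, 0, 0.5], [-19, -14.5, 9, -0.01, 0.5], [-22.8, -17.4, 12, -0.016, 0.5], [-26.6, -20.3, 14, -0.016, 0.5], [-30.1, -23.0, 15.1, -0.016, 0.5]]}}

```text
time: 1.7
eef_pos: [0.6002, -0.0866, 0.0807]
tcp_rot: [-0.507, -3.097, -0.001]
ft_force: [1.0, 0.1, 0.6]
grip_width: 0.0426
```

```bash
python3 - <<'E'
from h import *
s=state();print(s["time"],s["eef_pos"],s["qd"].round(3),s["grip_width"]);b=PICK["brass"]
print(rel(b[0],b[1],.003,b[2]+np.pi,s))
im=read_camera("side");cv2.imwrite("pics/s1.png",im[:,:,::-1])
s=state();print(s["time"],s["eef_pos"])
E
```

```text
1.7 [ 0.60017212 -0.08657444  0.0807489 ] [-0.516  0.887 -0.874 -0.    -0.05  -0.514] 0.04255802812663806
(array([-0.83, -0.59,  7.77]), 0.0)
1.75 [ 0.60242465 -0.0931112   0.07833356]
```

View pics/s1.png

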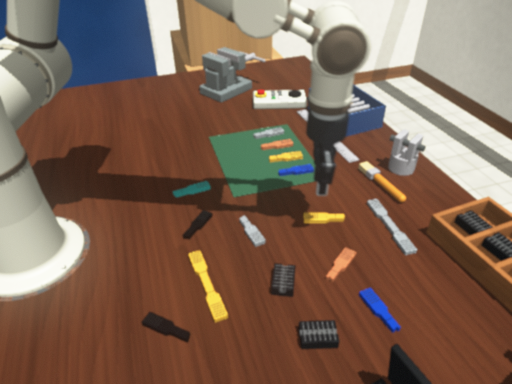

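{"op": "carry_out", "data": {"commands": [[0, 0, 0, 0, 0.5], [0, 0, 0, 0, 0.5], [0, 0, 1.5, 0, 0.5], [0, 0, 3, 0, 0.5], [0, 0, 4.5, 0, 0.5], [0, 0, 5, 0, 0.5], [0, 0, 5, 0, 0.5], [0, 0, 5, 0, 0.5]]}}

```text
time: 2.55
eef_pos: [0.6011, -0.0855, 0.0335]
tcp_rot: [0.508, 3.1, -0.0]
ft_force: [0.2, 0.5, -0.1]
grip_width: 0.0424
```

```bash
python3 - <<'E'
from h import *
s=state();print(s["time"],s["eef_pos"],s["qd"].round(3),s["ft_force"]);b=PICK["brass"]
print(rel(b[0],b[1],.003,b[2]+np.pi,s))
im=read_camera("side");cv2.imwrite("pics/s2.png",cv2.resize(im[150:270,240:400,::-1],None,fx=4,fy=4))
im=read_camera("top");cv2.imwrite("pics/t2.png",cv2.resize(im[80:200,220:380,::-1],None,fx=4,fy=4))
E
```

```text
2.55 [ 0.60105901 -0.08549048  0.03349662] [-0.001 -0.012 -0.012  0.001  0.001 -0.002] [ 0.17150538  0.49291987 -0.05312657]
(array([-0.75, -0.72,  3.05]), 0.0)
```

View pics/s2.png

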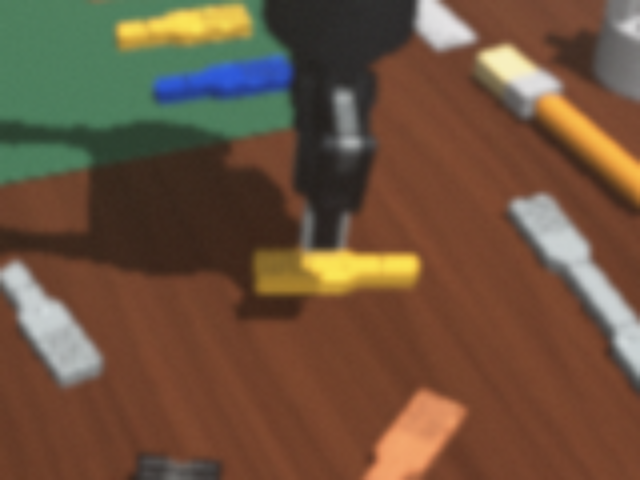

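{"op": "carry_out", "data": {"commands": [[-0.4, -0.4, 0, 0, 0.5], [-0.75, -0.7, 0, 0, 0.5], [-0.75, -0.7, 0.6, 0, 0.5], [-0.75, -0.7, 1.2, 0, 0.5], [-0.75, -0.7, 1.8, 0, 0.5], [-0.75, -0.7, 2.4, 0, 0.5], [-0.75, -0.7, 2.8, 0, 0.5], [-0.75, -0.7, 2.8, 0, 0.5]]}}

```text
time: 3.45
eef_pos: [0.605, -0.0942, 0.0043]
tcp_rot: [-0.508, -3.098, -0.001]
ft_force: [-0.4, 0.2, 0.2]
grip_width: 0.0427
```

```bash
python3 - <<'E'
from h import *
s=state();print(s["time"],s["eef_pos"],s["qd"].round(3),s["ft_force"]);b=PICK["brass"]
print(rel(b[0],b[1],.003,b[2]+np.pi,s))
im=read_camera("side");cv2.imwrite("pics/s3.png",cv2.resize(im[150:270,240:400,::-1],None,fx=4,fy=4))
E
```

```text
3.45 [ 0.60499959 -0.09422223  0.00429439] [ 0.    -0.012 -0.01  -0.     0.006  0.   ] [-0.44360532  0.20146042  0.24841603]
(array([-0.1 , -0.02,  0.13]), 0.0)
```

View pics/s3.png

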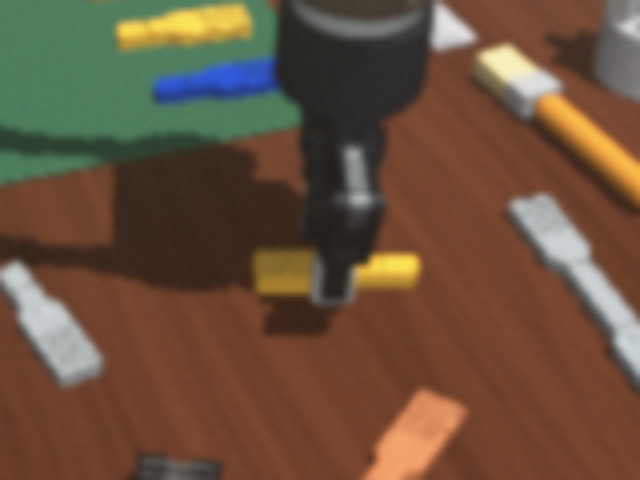

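{"op": "carry_out", "data": {"commands": [[-0.1, 0, 0.15, 0, 0.5], [-0.1, 0, 0.15, 0, 0.8], [-0.1, 0, 0.15, 0, 1], [-0.1, 0, 0.15, 0, 1], [-0.1, 0, 0.15, 0, 1], [-0.1, 0, 0.15, 0, 1], [-0.1, 0, 0.15, 0, 1], [-0.1, 0, 0.15, 0, 1]]}}

```text
time: 4.3
eef_pos: [0.6071, -0.095, 0.0044]
tcp_rot: [0.508, 3.099, -0.0]
ft_force: [0.1, 0.9, 5.7]
grip_width: 0.0217
```

{"op": "carry_out", "data": {"commands": [[0, 0, -0.5, 0, 1], [0, 0, -1, 0, 1], [0, 0, -2, 0, 1], [0, 0, -3.5, 0, 1], [0, 0, -5, 0, 1], [0, 0, -5, 0, 1], [0, 0, -5, 0, 1], [0, 0, -5, 0, 1]]}}

```text
time: 5.1
eef_pos: [0.6062, -0.0947, 0.0533]
tcp_rot: [-0.508, -3.099, -0.0]
ft_force: [-0.0, -0.1, -1.5]
grip_width: 0.0216
```

```bash
python3 - <<'E'
from h import *
s=state();print(s["time"],s["eef_pos"],s["qd"].round(3),s["ft_force"],s["grip_width"]);b=PLACE["brass"]
print(rel(b[0],b[1],.05,b[2]+np.pi,s))
im=read_camera("side");cv2.imwrite("pics/s4.png",cv2.resize(im[120:270,240:400,::-1],None,fx=4,fy=4))
E
```

```text
5.1 [ 0.60618217 -0.09468983  0.0533336 ] [-0.     0.009  0.004 -0.    -0.001  0.   ] [-0.02614198 -0.06525796 -1.46313066] 0.021579919094469196
(array([16.65, 21.36,  0.35]), -0.237)
```

View pics/s4.png

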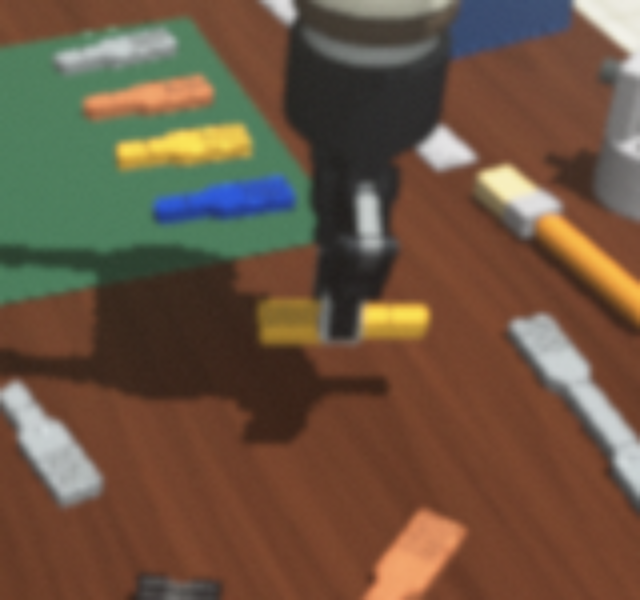

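{"op": "carry_out", "data": {"commands": [[2.5, 3.2, 0, 0, 1], [5.5, 7.1, 0, -0.05, 1], [8.5, 10.9, 0, -0.1, 1], [11.5, 14.7, 0, -0.15, 1], [14, 18, 0, -0.2, 1], [16, 20.5, 0, -0.237, 1], [16.65, 21.36, 0, -0.237, 1], [16.65, 21.36, 0, -0.237, 1]]}}

```text
time: 5.95
eef_pos: [0.5162, 0.1616, 0.0533]
tcp_rot: [-0.135, -3.138, 0.0]
ft_force: [0.1, -1.7, -1.3]
grip_width: 0.0215
```

```bash
python3 - <<'E'
from h import *
s=state();print(s["time"],s["eef_pos"],s["qd"].round(3),s["grip_width"]);b=PLACE["brass"]
print(rel(b[0],b[1],.02,b[2]+np.pi,s))
E
```

```text
5.95 [0.51621584 0.16162552 0.05328164] [-0.048  0.005 -0.018 -0.016 -0.007 -0.016] 0.021459059490020284
(array([-0.04, -0.07,  3.33]), 0.002)
```

{"op": "carry_out", "data": {"commands": [[0, 0, 0.8, 0, 1], [0, 0, 1.6, 0, 1], [0, 0, 2.4, 0, 1], [0, 0, 3.0, 0, 1], [0, 0, 3.3, 0, 1], [0, 0, 3.3, 0, 1], [0, 0, 3.3, 0, 1], [0, 0, 3.3, 0, 1]]}}

```text
time: 6.75
eef_pos: [0.5175, 0.1608, 0.0213]
tcp_rot: [0.138, 3.138, 0.0]
ft_force: [0.6, 0.8, -1.1]
grip_width: 0.0217
```

```bash
python3 - <<'E'
from h import *
s=state();print(s["time"],s["eef_pos"],s["qd"].round(3),s["grip_width"]);b=PLACE["brass"]
print(rel(b[0],b[1],.008,b[2]+np.pi,s))
im=read_camera("side");cv2.imwrite("pics/s5.png",cv2.resize(im[90:210,200:350,::-1],None,fx=5,fy=5))
im=read_camera("top");cv2.imwrite("pics/t5.png",cv2.resize(im[90:210,100:250,::-1],None,fx=5,fy=5))
E
```

```text
6.75 [0.51747217 0.16075009 0.02127608] [ 0.001 -0.003 -0.     0.002  0.     0.   ] 0.02167119725033374
(array([0.1 , 0.  , 1.33]), -0.0)
```

View pics/s5.png

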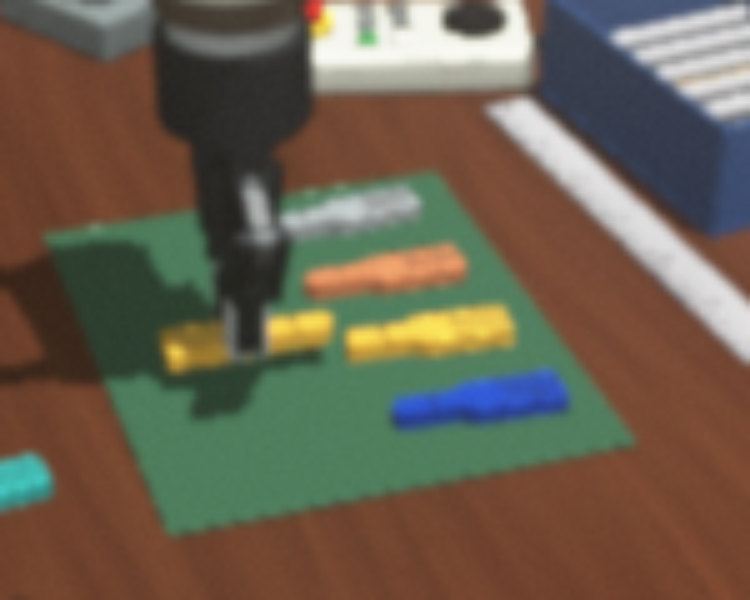

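View pics/t5.png

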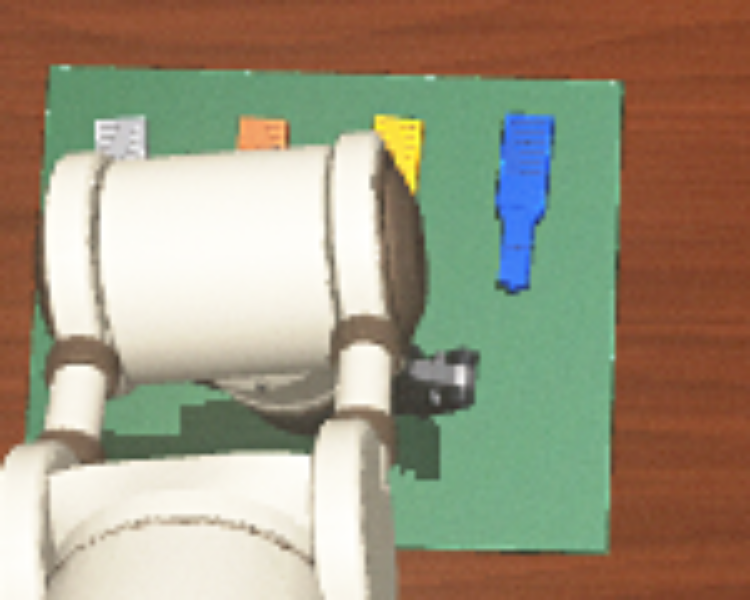

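{"op": "carry_out", "data": {"commands": [[0.1, 0, 0.3, 0, 1], [0.1, 0, 0.6, 0, 1], [0.1, 0, 0.9, 0, 1], [0.1, 0, 1.1, 0, 1], [0.1, 0, 1.25, 0, 1], [0.1, 0, 1.35, 0, 1], [0.1, 0, 1.35, 0, 1], [0.1, 0, 1.35, 0, 1]]}}

```text
time: 7.65
eef_pos: [0.5162, 0.1608, 0.0074]
tcp_rot: [0.138, 3.138, 0.0]
ft_force: [-0.2, 0.6, -0.7]
grip_width: 0.0216
```

```bash
python3 - <<'E'
from h import *
s=state();print(s["time"],s["eef_pos"],s["qd"].round(3),s["grip_width"],s["ft_force"]);b=PLACE["brass"]
im=read_camera("side");cv2.imwrite("pics/s6.png",cv2.resize(im[90:210,200:350,::-1],None,fx=5,fy=5))
E
```

```text
7.65 [0.51618421 0.16077634 0.00739799] [-0.    -0.002 -0.    -0.    -0.001 -0.   ] 0.021585116263409525 [-0.24387051  0.63196209 -0.67362563]
```

View pics/s6.png

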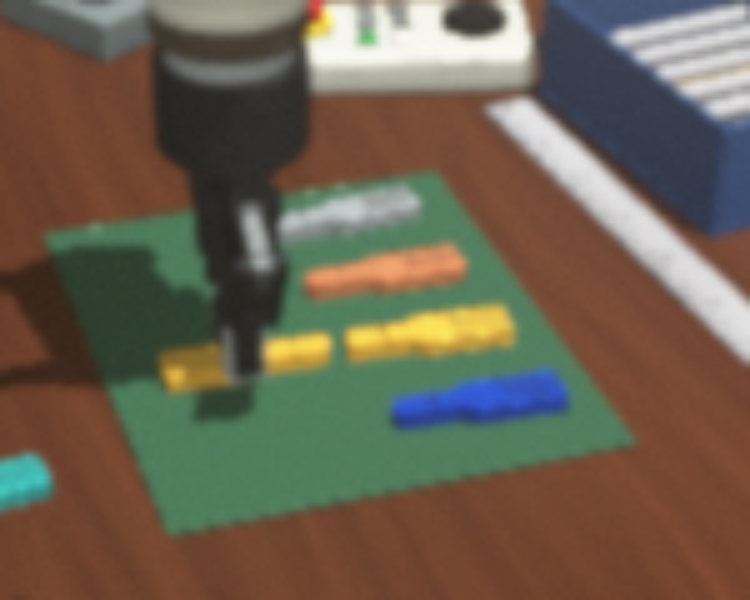

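{"op": "carry_out", "data": {"commands": [[0, 0, 0.05, 0, 1], [0, 0, 0.1, 0, 1], [0, 0, 0.1, 0, 1], [0, 0, 0.1, 0, 0.75], [0, 0, 0.1, 0, 0.6], [0, 0, 0.1, 0, 0.55], [0, 0, 0.1, 0, 0.55], [0, 0, 0.1, 0, 0.55]]}}

```text
time: 8.5
eef_pos: [0.5161, 0.1608, 0.0062]
tcp_rot: [-0.138, -3.139, -0.0]
ft_force: [-0.4, -0.1, -1.0]
grip_width: 0.0385
```

{"op": "carry_out", "data": {"commands": [[0, 0, -0.5, 0, 0.55], [0, 0, -1.5, 0, 0.55], [0, 0, -3, 0, 0.55], [0, 0, -5, 0, 0.55], [0, 0, -7, 0, 0.55], [0, 0, -7, 0, 0.55], [0, 0, -7, 0, 0.55], [0, 0, -7, 0, 0.55]]}}

```text
time: 9.3
eef_pos: [0.5153, 0.1607, 0.0755]
tcp_rot: [-0.138, -3.137, 0.0]
ft_force: [-0.8, -0.2, -0.2]
grip_width: 0.0383
```

```bash
python3 - <<'E'
from h import *
s=state();print(s["time"],s["eef_pos"],s["qd"].round(3),s["grip_width"],s["ft_force"]);b=PICK["blue"]
print(rel(b[0],b[1],.05,b[2]+np.pi,s))
im=read_camera("side");cv2.imwrite("pics/s7.png",cv2.resize(im[90:210,200:350,::-1],None,fx=5,fy=5))
E
```

```text
9.3 [0.51528472 0.1607008  0.07551792] [-0.001  0.011  0.005 -0.001 -0.001 -0.001] 0.038333207963148604 [-0.75076846 -0.20108253 -0.153566  ]
(array([-12.51, -49.21,   2.54]), 1.368)
```

View pics/s7.png

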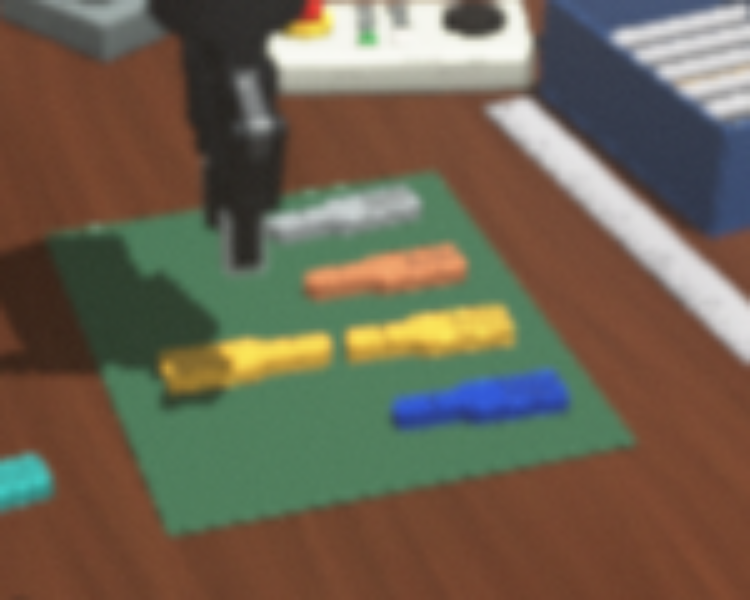

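{"op": "carry_out", "data": {"commands": [[-1.2, -4.8, 0, 0.13, 0.5], [-2.4, -9.6, 0, 0.26, 0.5], [-3.6, -14.4, 0, 0.39, 0.5], [-4.9, -19.2, 0, 0.52, 0.5], [-6.1, -24, 0, 0.65, 0.5], [-7.3, -28.8, 0, 0.78, 0.5], [-8.3, -32.5, 0, 0.9, 0.5], [-8.6, -34, 0, 1.0, 0.5]]}}

```text
time: 10.15
eef_pos: [0.5717, -0.1892, 0.0755]
tcp_rot: [-1.636, -2.682, 0.001]
ft_force: [-0.8, 0.1, 1.0]
grip_width: 0.0428
```

```bash
python3 - <<'E'
from h import *
read_camera("top")
cal=get_calibration("top");im=read_camera("top");cv2.imwrite("pics/t7.png",cv2.resize(im[90:210,100:250,::-1],None,fx=5,fy=5))
s=state();print(s["time"],s["eef_pos"],s["qd"].round(3),s["grip_width"]);b=PICK["blue"]
print(rel(b[0],b[1],.05,b[2]+np.pi,s))
x,y=proj(cal,[*PLACE["brass"][:2],.008])[0]
print(PLACE["brass"],meas(im,cal,"brass",(int(x),int(y)),.008))
E
```

```text
10.25 [ 0.57145719 -0.18758446  0.07535789] [ 0.051 -0.024  0.041  0.019  0.012 -0.068] 0.042827728055490594
(array([-14.73,  -4.81,   2.53]), 0.365)
(np.float64(0.5165063811383022), np.float64(0.16087295291104697), -0.08759265358979285) (array([0.51525568, 0.16140312]), np.float64(-0.0904622179683532), (np.float64(-40.3), np.float64(50.4), np.float64(26.9)), np.float64(317.27777777777777))
```

View pics/t7.png

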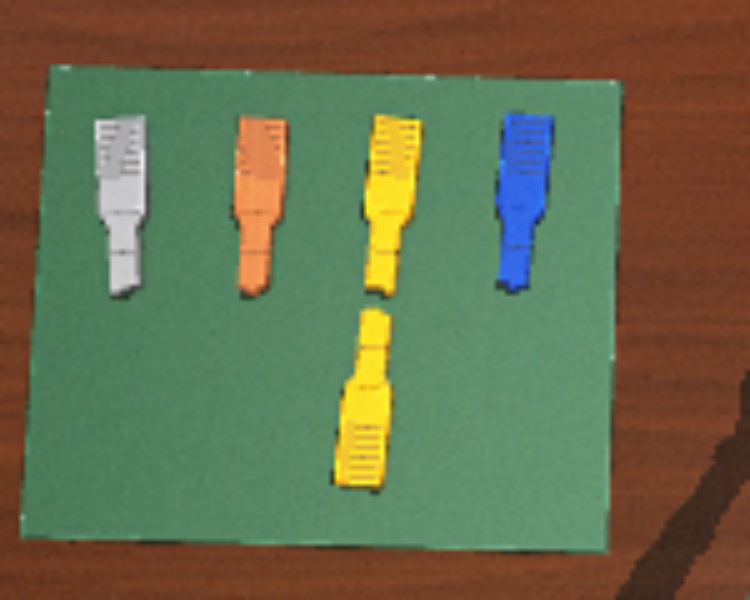

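Brass lies in line with its mate, with about 9 mm between torn ends measured from the bar points. In the crop its torn end is at (375,308) and the mate's is at (378,296). Now blue.

{"op": "carry_out", "data": {"commands": [[-3, -1, 0, 0.1, 0.5], [-7, -2.3, 0, 0.2, 0.5], [-11, -3.6, 0, 0.3, 0.5], [-14, -4.6, 1, 0.36, 0.5], [-14.7, -4.8, 2.5, 0.365, 0.5], [-14.7, -4.8, 3, 0.365, 0.5], [-14.7, -4.8, 3, 0.365, 0.5], [-14.7, -4.8, 3, 0.365, 0.5]]}}

```text
time: 11.05
eef_pos: [0.5977, -0.3357, 0.0461]
tcp_rot: [-2.082, -2.35, -0.0]
ft_force: [-0.4, -0.1, -0.1]
grip_width: 0.0427
```

```bash
cat >> h.py <<'E'
def go(n,D,z,f=np.pi):
    s=state();print(round(s["time"],2),s["eef_pos"].round(4),"qd",abs(s["qd"]).max().round(3),s["grip_width"].round(4),s["ft_force"].round(1));b=D[n]
    print(rel(b[0],b[1],z,b[2]+f,s))
E
python3 - <<'E'
from h import *
go("blue",PICK,.0045)
im=read_camera("side");cv2.imwrite("pics/s8.png",cv2.resize(im[220:370,300:450,::-1],None,fx=4,fy=4))
E
```

```text
Traceback (most recent call last):
  File "h.py", line 46, in go
    s=state();print(round(s["time"],2),s["eef_pos"].round(4),"qd",abs(s["qd"]).max().round(3),s["grip_width"].round(4),s["ft_force"].round(1));b=D[n]
                                                                                              ^^^^^^^^^^^^^^^^^^^^^
AttributeError: 'float' object has no attribute 'round'
```

```bash
sed -i 's/s\["grip_width"\].round(4)/round(s["grip_width"],4)/' h.py
python3 - <<'E'
from h import *
go("blue",PICK,.0045)
im=read_camera("side");cv2.imwrite("pics/s8.png",cv2.resize(im[220:370,300:450,::-1],None,fx=4,fy=4))
E
```

```text
11.05 [ 0.5977 -0.3357  0.0461] qd 0.017 0.0427 [-0.4 -0.1 -0.1]
(array([-0.47, -0.15,  4.16]), 0.006)
```

View pics/s8.png

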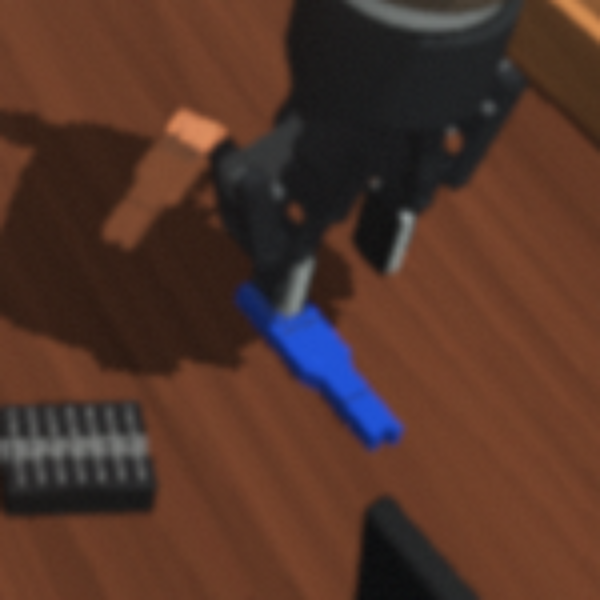

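{"op": "carry_out", "data": {"commands": [[-0.47, -0.15, 0, 0.006, 0.5], [-0.47, -0.15, 0.7, 0.006, 0.5], [-0.47, -0.15, 1.5, 0.006, 0.5], [-0.47, -0.15, 2.3, 0.006, 0.5], [-0.47, -0.15, 3.1, 0.006, 0.5], [-0.47, -0.15, 3.8, 0.006, 0.5], [-0.47, -0.15, 4.1, 0.006, 0.5], [-0.47, -0.15, 4.1, 0.006, 0.5]]}}

```text
time: 11.9
eef_pos: [0.5963, -0.3424, 0.0045]
tcp_rot: [-2.093, -2.341, 0.0]
ft_force: [0.4, 0.6, 0.3]
grip_width: 0.0427
```

```bash
python3 - <<'E'
from h import *
go("blue",PICK,.0045)
E
```

```text
11.9 [ 0.5963 -0.3424  0.0045] qd 0.014 0.0427 [0.4 0.6 0.3]
(array([ 0.19,  0.06, -0.  ]), -0.003)
```

{"op": "carry_out", "data": {"commands": [[0.2, 0.05, 0, 0, 0.5], [0.2, 0.05, 0, 0, 0.5], [0.2, 0.05, 0, 0, 0.8], [0.2, 0.05, 0, 0, 1], [0.2, 0.05, 0, 0, 1], [0.2, 0.05, 0, 0, 1], [0.2, 0.05, 0, 0, 1], [0.2, 0.05, 0, 0, 1]]}}

```text
time: 12.7
eef_pos: [0.5975, -0.3411, 0.0061]
tcp_rot: [2.093, 2.341, 0.0]
ft_force: [0.1, 0.4, 5.0]
grip_width: 0.021
```

{"op": "carry_out", "data": {"commands": [[0, 0, -0.5, 0, 1], [0, 0, -1, 0, 1], [0, 0, -2, 0, 1], [0, 0, -3.5, 0, 1], [0, 0, -5, 0, 1], [0, 0, -6, 0, 1], [0, 0, -6, 0, 1], [0, 0, -6, 0, 1]]}}

```text
time: 13.5
eef_pos: [0.5971, -0.3408, 0.0657]
tcp_rot: [2.093, 2.342, -0.0]
ft_force: [-0.1, -0.3, -0.6]
grip_width: 0.0216
```

```bash
python3 - <<'E'
from h import *
go("blue",PLACE,.065)
im=read_camera("side");cv2.imwrite("pics/s9.png",cv2.resize(im[180:370,280:450,::-1],None,fx=3,fy=3))
E
```

```text
13.5 [ 0.5971 -0.3408  0.0657] qd 0.019 0.0216 [-0.1 -0.3 -0.6]
(array([44.19, -2.95,  0.05]), -1.372)
```

View pics/s9.png

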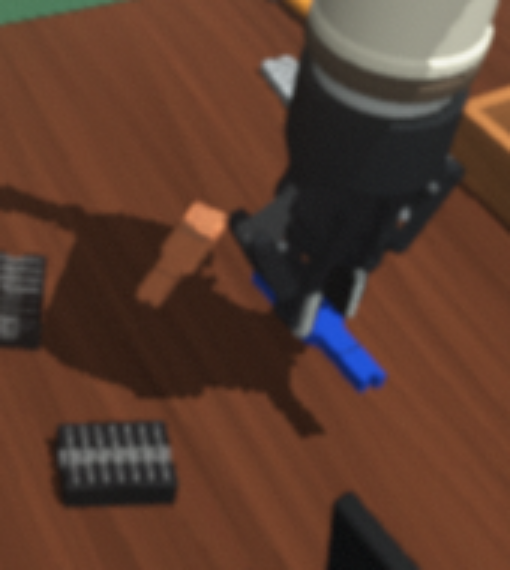

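{"op": "carry_out", "data": {"commands": [[2.5, -0.2, 0, -0.1, 1], [7, -0.5, 0, -0.23, 1], [11.8, -0.8, 0, -0.36, 1], [16.6, -1.1, 0, -0.49, 1], [21.4, -1.4, 0, -0.62, 1], [26.2, -1.7, 0, -0.75, 1], [30, -2.0, 0, -0.88, 1], [31, -2.1, 0, -1.0, 1]]}}

```text
time: 14.35
eef_pos: [0.5392, -0.031, 0.064]
tcp_rot: [-0.7, -3.059, -0.002]
ft_force: [-0.2, 0.3, 0.2]
grip_width: 0.0212
```

```bash
python3 - <<'E'
from h import *
read_camera("side")
go("blue",PLACE,.04)
E
```

```text
14.4 [ 0.5394 -0.0312  0.0641] qd 0.204 0.0213 [-0.2  0.4  0. ]
(array([ 7.33, 10.48,  2.44]), -0.359)
```

{"op": "carry_out", "data": {"commands": [[1.4, 2, 0, -0.1, 1], [3.4, 4.8, 0, -0.2, 1], [5.4, 7.7, 0, -0.3, 1], [6.8, 9.8, 0, -0.359, 1], [7.3, 10.5, 0.5, -0.359, 1], [7.3, 10.5, 1.5, -0.359, 1], [7.3, 10.5, 2.4, -0.359, 1], [7.3, 10.5, 2.4, -0.359, 1]]}}

```text
time: 15.2
eef_pos: [0.5212, 0.0903, 0.0391]
tcp_rot: [-0.16, -3.134, 0.0]
ft_force: [-0.5, 0.8, -0.5]
grip_width: 0.0211
```

{"op": "carry_out", "data": {"commands": [[0, 0, 0, 0, 1], [0, 0, 0, 0, 1], [0, 0, 0, 0, 1], [0, 0, 0, 0, 1], [0, 0, 0, 0, 1], [0, 0, 0, 0, 1], [0, 0, 0, 0, 1], [0, 0, 0, 0, 1]]}}

```text
time: 16.0
eef_pos: [0.5226, 0.0915, 0.0414]
tcp_rot: [0.157, 3.138, -0.0]
ft_force: [-0.0, -0.5, -0.1]
grip_width: 0.0211
```

```bash
python3 - <<'E'
from h import *
go("blue",PLACE,.012)
im=read_camera("side");cv2.imwrite("pics/s10.png",cv2.resize(im[90:210,200:350,::-1],None,fx=5,fy=5))
E
```

```text
16.0 [0.5226 0.0915 0.0414] qd 0.002 0.0211 [-0.  -0.5 -0.1]
(array([0.45, 0.32, 2.94]), -0.013)
```

View pics/s10.png

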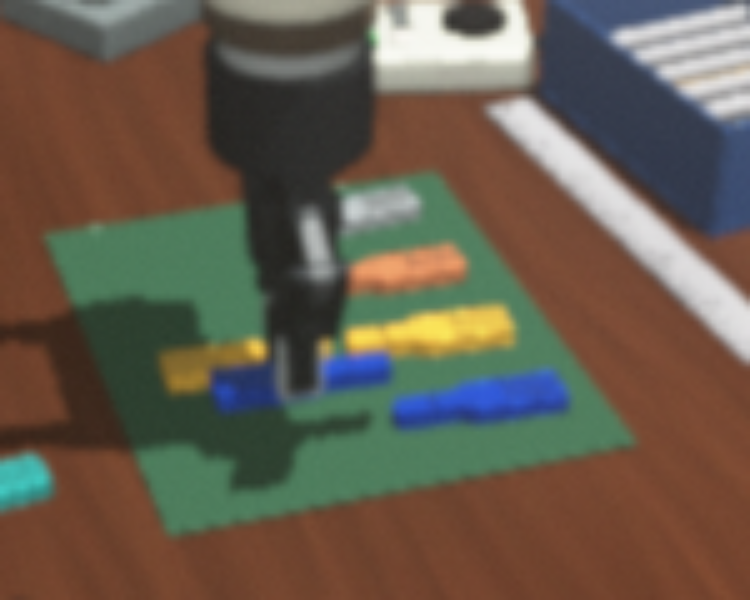

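{"op": "carry_out", "data": {"commands": [[0.2, 0.15, 0, -0.013, 1], [0.45, 0.32, 0.3, -0.013, 1], [0.45, 0.32, 0.8, -0.013, 1], [0.45, 0.32, 1.3, -0.013, 1], [0.45, 0.32, 1.8, -0.013, 1], [0.45, 0.32, 2.3, -0.013, 1], [0.45, 0.32, 2.5, -0.013, 1], [0.45, 0.32, 2.5, -0.013, 1]]}}

```text
time: 16.85
eef_pos: [0.5181, 0.0951, 0.0159]
tcp_rot: [-0.136, -3.138, 0.0]
ft_force: [-0.2, 0.7, -0.1]
grip_width: 0.0212
```

```bash
python3 - <<'E'
from h import *
go("blue",PLACE,.009)
im=read_camera("side");cv2.imwrite("pics/s11.png",cv2.resize(im[90:210,200:350,::-1],None,fx=5,fy=5))
E
```

```text
16.85 [0.5181 0.0951 0.0159] qd 0.009 0.0212 [-0.2  0.7 -0.1]
(array([-0.03,  0.  ,  0.69]), -0.0)
```

View pics/s11.png

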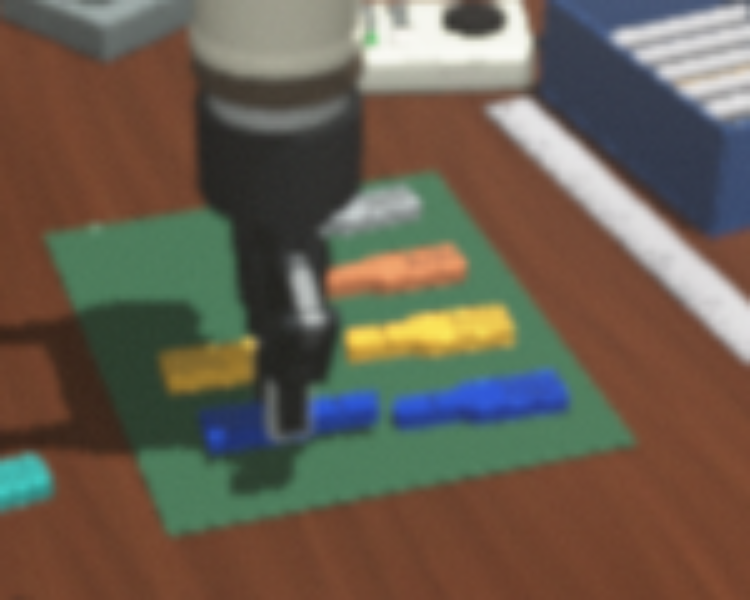

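{"op": "carry_out", "data": {"commands": [[0, 0, 0.15, 0, 1], [0, 0, 0.3, 0, 1], [0, 0, 0.45, 0, 1], [0, 0, 0.55, 0, 1], [0, 0, 0.65, 0, 1], [0, 0, 0.72, 0, 1], [0, 0, 0.76, 0, 1], [0, 0, 0.76, 0, 1]]}}

```text
time: 17.7
eef_pos: [0.5184, 0.0951, 0.0091]
tcp_rot: [-0.136, -3.138, 0.0]
ft_force: [-2.7, -0.2, 4.7]
grip_width: 0.0211
```

{"op": "carry_out", "data": {"commands": [[0, 0, 0.05, 0, 1], [0, 0, 0.1, 0, 1], [0, 0, 0.1, 0, 1], [0, 0, 0.1, 0, 1], [0, 0, 0.1, 0, 1], [0, 0, 0.1, 0, 1], [0, 0, 0.1, 0, 1], [0, 0, 0.1, 0, 1]]}}

```text
time: 18.5
eef_pos: [0.5184, 0.0951, 0.009]
tcp_rot: [-0.136, -3.138, 0.0]
ft_force: [-6.4, 0.0, 15.0]
grip_width: 0.0213
```

{"op": "carry_out", "data": {"commands": [[0, 0, -0.1, 0, 1], [0, 0, -0.1, 0, 1], [0, 0, -0.1, 0, 0.75], [0, 0, -0.1, 0, 0.6], [0, 0, -0.1, 0, 0.55], [0, 0, -0.1, 0, 0.55], [0, 0, -0.1, 0, 0.55], [0, 0, -0.1, 0, 0.55]]}}

```text
time: 19.3
eef_pos: [0.5183, 0.095, 0.0086]
tcp_rot: [-0.136, -3.138, 0.0]
ft_force: [0.2, 0.4, -0.1]
grip_width: 0.0383
```

{"op": "carry_out", "data": {"commands": [[0, 0, -0.5, 0, 0.55], [0, 0, -1.5, 0, 0.55], [0, 0, -3, 0, 0.55], [0, 0, -5, 0, 0.55], [0, 0, -7, 0, 0.55], [0, 0, -7, 0, 0.55], [0, 0, -7, 0, 0.55], [0, 0, -7, 0, 0.55]]}}

```text
time: 20.1
eef_pos: [0.5177, 0.0951, 0.078]
tcp_rot: [-0.136, -3.137, -0.0]
ft_force: [0.4, 0.4, -0.1]
grip_width: 0.0382
```

```bash
python3 - <<'E'
from h import *
go("copper",PICK,.07)
go("aluminium",PICK,.07,0)
im=read_camera("side");cv2.imwrite("pics/s12.png",cv2.resize(im[90:210,200:350,::-1],None,fx=5,fy=5))
E
```

```text
20.1 [0.5177 0.0951 0.078 ] qd 0.012 0.0382 [ 0.4  0.4 -0.1]
(array([ -9.55, -31.72,   0.79]), 2.431)
20.1 [0.5177 0.0951 0.078 ] qd 0.012 0.0382 [ 0.4  0.4 -0.1]
(array([  5.4 , -18.85,   0.81]), 1.33)
```

View pics/s12.png

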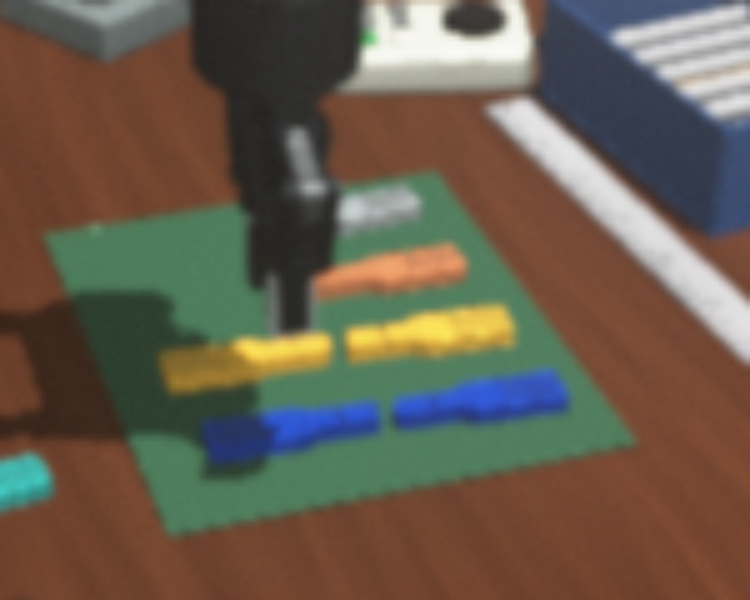

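{"op": "carry_out", "data": {"commands": [[-1, -3.5, 0, 0.14, 0.5], [-2.3, -8, 0, 0.28, 0.5], [-3.6, -12.5, 0, 0.42, 0.5], [-5, -17, 0, 0.56, 0.5], [-6.3, -21, 0, 0.7, 0.5], [-7.6, -25, 0, 0.84, 0.5], [-8.6, -28, 0, 0.98, 0.5], [-9.3, -30.5, 0, 1.12, 0.5]]}}

```text
time: 20.95
eef_pos: [0.5842, -0.2187, 0.0774]
tcp_rot: [-1.791, -2.579, 0.0]
ft_force: [-0.4, 0.5, 0.1]
grip_width: 0.0427
```

{"op": "carry_out", "data": {"commands": [[0, 0, 0, 0.14, 0.5], [0, 0, 0, 0.28, 0.5], [0, 0, 0, 0.42, 0.5], [0, 0, 0, 0.56, 0.5], [0, 0, 0, 0.7, 0.5], [0, 0, 0, 0.84, 0.5], [0, 0, 0, 0.98, 0.5], [0, 0, 0, 1.12, 0.5]]}}

```text
time: 21.75
eef_pos: [0.5838, -0.2164, 0.0773]
tcp_rot: [-2.886, -1.236, 0.002]
ft_force: [-0.6, -0.2, 0.5]
grip_width: 0.0423
```

```bash
python3 - <<'E'
from h import *
cal=get_calibration("top");read_camera("top");im=read_camera("top");cv2.imwrite("pics/t12.png",im[:,:,::-1])
go("copper",PICK,.03)
for n in("blue","brass"):
    x,y=proj(cal,[*PLACE[n][:2],.008])[0]
    print(np.round(PLACE[n],4),*meas(im,cal,n,(int(x),int(y)),.008))
    print(MT[n],*meas(im,cal,n,MATE[n],.008)[:2])
E
```

```text
21.85 [ 0.5839 -0.2164  0.0774] qd 0.122 0.0426 [ 0.1 -0.2  0.6]
(array([-0.83,  0.99,  4.74]), 0.191)
[ 0.5184  0.0951 -0.0866] [0.51820714 0.09552265] -0.0852924170156809 (np.float64(-40.1), np.float64(51.0), np.float64(26.2)) 312.02777777777777
(0.624, 0.0859, 3.055) [0.6241985  0.08594433] 3.057182732192534
[ 0.5165  0.1609 -0.0876] [0.51523679 0.16140628] -0.09123366462195794 (np.float64(-40.3), np.float64(50.1), np.float64(26.7)) 315.86111111111114
(0.6221, 0.1516, 3.054) [0.62273466 0.15156831] 3.057212999618255
```

View pics/t12.png

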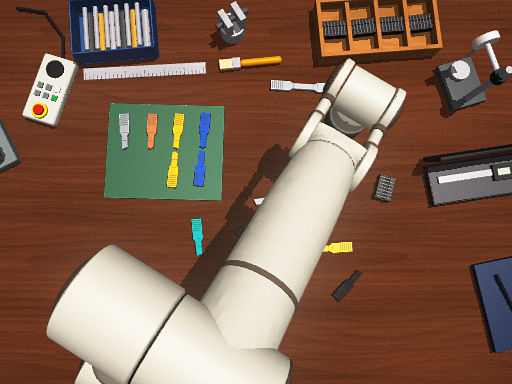

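{"op": "carry_out", "data": {"commands": [[-0.4, 0.5, 0, 0.1, 0.5], [-0.83, 1, 0, 0.19, 0.5], [-0.83, 1, 1.2, 0.19, 0.5], [-0.83, 1, 2.4, 0.19, 0.5], [-0.83, 1, 3.6, 0.19, 0.5], [-0.83, 1, 4.7, 0.19, 0.5], [-0.83, 1, 4.7, 0.19, 0.5], [-0.83, 1, 4.7, 0.19, 0.5]]}}

```text
time: 22.65
eef_pos: [0.586, -0.2295, 0.0312]
tcp_rot: [-2.989, -0.966, 0.001]
ft_force: [-0.2, -0.5, -0.3]
grip_width: 0.0424
```

```bash
python3 - <<'E'
from h import *
im=read_camera("side");cv2.imwrite("pics/s13.png",cv2.resize(im[180:320,270:430,::-1],None,fx=4,fy=4))
go("copper",PICK,.005)
E
```

```text
22.7 [ 0.5864 -0.2298  0.032 ] qd 0.014 0.0427 [ 0.3 -0.1 -0.2]
(array([-0.06, -0.12,  2.7 ]), 0.002)
```

View pics/s13.png

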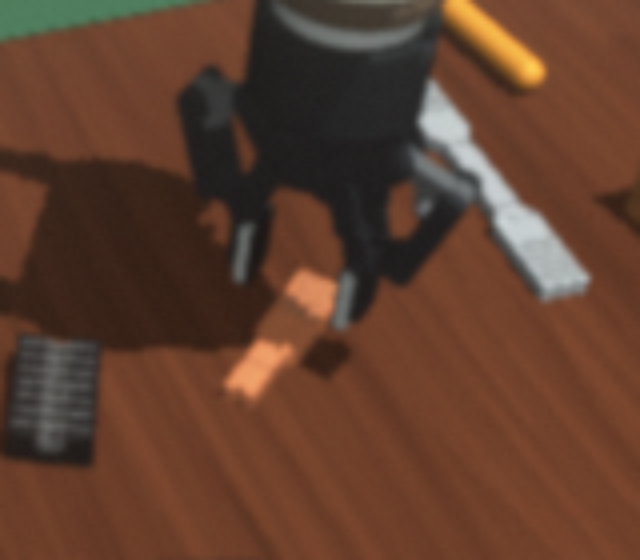

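{"op": "carry_out", "data": {"commands": [[-0.06, -0.12, 0.5, 0, 0.5], [-0.06, -0.12, 1, 0, 0.5], [-0.06, -0.12, 1.5, 0, 0.5], [-0.06, -0.12, 2, 0, 0.5], [-0.06, -0.12, 2.4, 0, 0.5], [-0.06, -0.12, 2.65, 0, 0.5], [-0.06, -0.12, 2.65, 0, 0.5], [-0.06, -0.12, 2.65, 0, 0.5]]}}

```text
time: 23.5
eef_pos: [0.5851, -0.2292, 0.0053]
tcp_rot: [2.989, 0.966, 0.0]
ft_force: [0.7, 0.6, 0.0]
grip_width: 0.0429
```

{"op": "carry_out", "data": {"commands": [[0, 0, 0, 0, 0.5], [0, 0, 0, 0, 0.8], [0, 0, 0, 0, 1], [0, 0, 0, 0, 1], [0, 0, 0, 0, 1], [0, 0, 0, 0, 1], [0, 0, 0, 0, 1], [0, 0, 0, 0, 1]]}}

```text
time: 24.3
eef_pos: [0.5853, -0.2293, 0.0058]
tcp_rot: [2.989, 0.965, 0.001]
ft_force: [-0.4, -0.0, 6.4]
grip_width: 0.0213
```

{"op": "carry_out", "data": {"commands": [[0, 0, -0.5, 0, 1], [0, 0, -1, 0, 1], [0, 0, -2, 0, 1], [0, 0, -3.5, 0, 1], [0, 0, -5, 0, 1], [0, 0, -6, 0, 1], [0, 0, -6, 0, 1], [0, 0, -6, 0, 1]]}}

```text
time: 25.1
eef_pos: [0.5851, -0.2292, 0.0656]
tcp_rot: [2.989, 0.965, 0.0]
ft_force: [-0.1, 0.9, -1.1]
grip_width: 0.0214
```

```bash
python3 - <<'E'
from h import *
im=read_camera("side");cv2.imwrite("pics/s14.png",cv2.resize(im[180:320,270:430,::-1],None,fx=4,fy=4))
go("copper",PLACE,.065)
E
```

```text
25.15 [ 0.5846 -0.2289  0.0648] qd 0.013 0.0214 [-0.4  0.1 -2.5]
(array([ 2.078e+01, -4.047e+01,  1.000e-02]), -2.482)
```

View pics/s14.png

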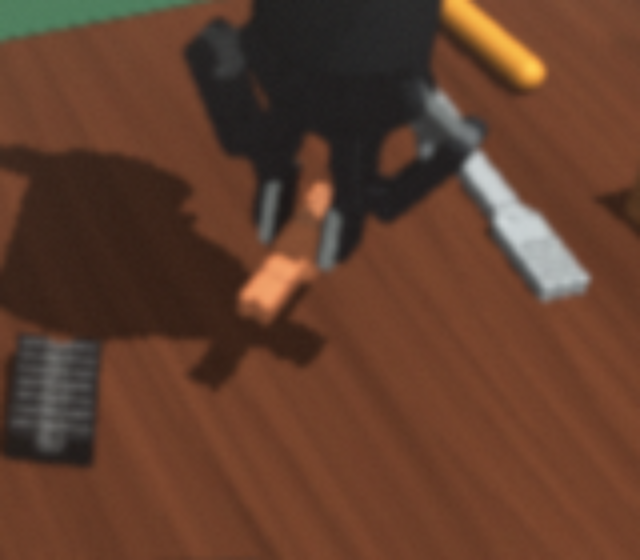

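{"op": "carry_out", "data": {"commands": [[1.2, -2.3, 0, -0.1, 1], [3.2, -6.2, 0, -0.24, 1], [5.4, -10.5, 0, -0.38, 1], [7.6, -14.8, 0, -0.52, 1], [9.8, -19, 0, -0.66, 1], [12, -23.3, 0, -0.8, 1], [14.2, -27.6, 0, -0.94, 1], [16.2, -31.5, 0, -1.08, 1]]}}

```text
time: 25.95
eef_pos: [0.5307, 0.1233, 0.0644]
tcp_rot: [-2.06, -2.37, 0.001]
ft_force: [0.4, 0.1, -1.4]
grip_width: 0.021
```

{"op": "carry_out", "data": {"commands": [[0, 0, 0, -0.14, 1], [0, 0, 0, -0.28, 1], [0, 0, 0, -0.42, 1], [0, 0, 0, -0.56, 1], [0, 0, 0, -0.7, 1], [0, 0, 0, -0.84, 1], [0, 0, 0, -0.98, 1], [0, 0, 0, -1.1, 1]]}}

```text
time: 26.75
eef_pos: [0.5314, 0.1211, 0.0643]
tcp_rot: [-0.518, -3.097, 0.001]
ft_force: [-0.0, -0.1, -1.4]
grip_width: 0.0208
```

```bash
python3 - <<'E'
from h import *
read_camera("side")
go("copper",PLACE,.03)
E
```

```text
26.8 [0.5314 0.1211 0.0643] qd 0.247 0.0215 [ 0.1 -0.6 -2. ]
(array([4.61, 8.97, 3.43]), -0.293)
```

{"op": "carry_out", "data": {"commands": [[1, 2, 0, -0.1, 1], [2.5, 5, 0, -0.2, 1], [4, 7.8, 0, -0.29, 1], [4.6, 9, 0, -0.293, 1], [4.6, 9, 1, -0.293, 1], [4.6, 9, 2, -0.293, 1], [4.6, 9, 3, -0.293, 1], [4.6, 9, 3, -0.293, 1]]}}

```text
time: 27.6
eef_pos: [0.5168, 0.2198, 0.0327]
tcp_rot: [-0.072, -3.136, 0.002]
ft_force: [-0.1, 0.5, -1.9]
grip_width: 0.0209
```

```bash
python3 - <<'E'
from h import *
read_camera("side");read_camera("side")
go("copper",PLACE,.015)
E
```

```text
27.7 [0.5183 0.2204 0.0346] qd 0.016 0.0211 [ 0.8 -0.3 -2.1]
(array([0.18, 0.04, 1.96]), -0.011)
```

{"op": "carry_out", "data": {"commands": [[0.18, 0.04, 0, -0.011, 1], [0.18, 0.04, 0.4, -0.011, 1], [0.18, 0.04, 0.8, -0.011, 1], [0.18, 0.04, 1.2, -0.011, 1], [0.18, 0.04, 1.6, -0.011, 1], [0.18, 0.04, 1.8, -0.011, 1], [0.18, 0.04, 1.8, -0.011, 1], [0.18, 0.04, 1.8, -0.011, 1]]}}

```text
time: 28.5
eef_pos: [0.5167, 0.2218, 0.0172]
tcp_rot: [0.051, 3.141, -0.0]
ft_force: [-0.5, 0.4, -1.5]
grip_width: 0.0211
```

```bash
python3 - <<'E'
from h import *
im=read_camera("side");cv2.imwrite("pics/s15.png",cv2.resize(im[90:210,200:350,::-1],None,fx=5,fy=5))
go("copper",PLACE,.009)
E
```

```text
28.55 [0.5169 0.2218 0.0174] qd 0.003 0.0214 [ 0.2  0.3 -0.6]
(array([ 0.04, -0.1 ,  0.84]), 0.002)
```

View pics/s15.png

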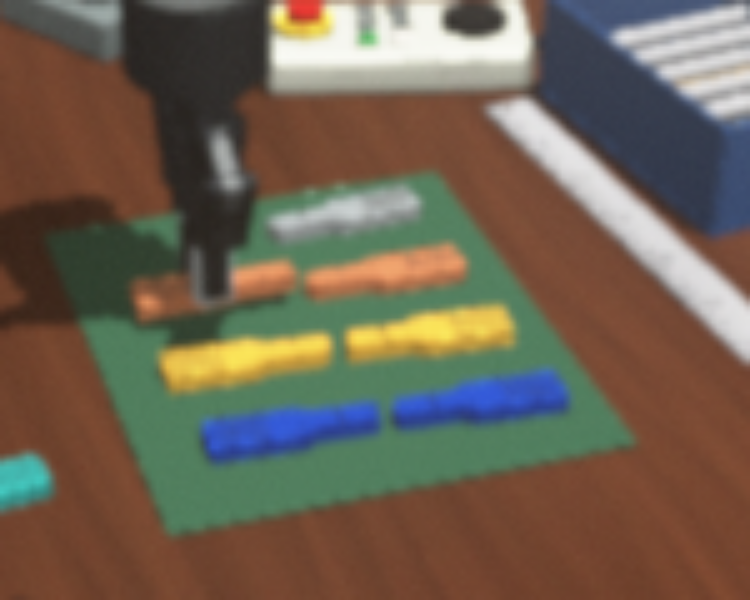

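{"op": "carry_out", "data": {"commands": [[0.1, -0.1, 0, 0, 1], [0.1, -0.1, 0.2, 0, 1], [0.1, -0.1, 0.4, 0, 1], [0.1, -0.1, 0.55, 0, 1], [0.1, -0.1, 0.7, 0, 1], [0.1, -0.1, 0.8, 0, 1], [0.1, -0.1, 0.85, 0, 1], [0.1, -0.1, 0.85, 0, 1]]}}

```text
time: 29.35
eef_pos: [0.5156, 0.2208, 0.0088]
tcp_rot: [-0.051, -3.141, 0.0]
ft_force: [-0.8, -0.1, 0.8]
grip_width: 0.0211
```

```bash
python3 - <<'E'
from h import *
im=read_camera("side");cv2.imwrite("pics/s16.png",cv2.resize(im[90:210,200:350,::-1],None,fx=5,fy=5))
go("copper",PLACE,.009)
E
```

```text
29.4 [0.5156 0.2208 0.0089] qd 0.001 0.0214 [-1.6 -0.6  0.7]
(array([-0.09,  0.01, -0.01]), 0.002)
```

View pics/s16.png

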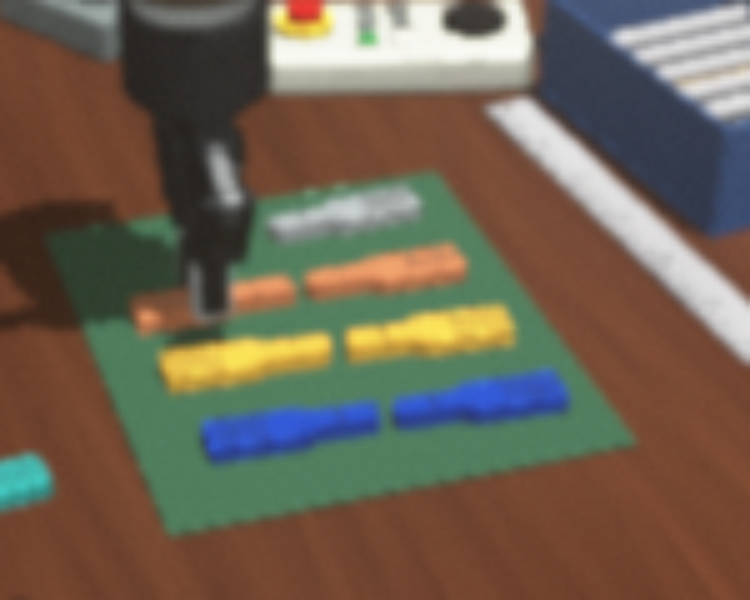

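{"op": "carry_out", "data": {"commands": [[0, 0, 0.02, 0, 1], [0, 0, 0.02, 0, 0.8], [0, 0, 0.02, 0, 0.7], [0, 0, 0, 0, 0.6], [0, 0, 0, 0, 0.55], [0, 0, 0, 0, 0.55], [0, 0, 0, 0, 0.55], [0, 0, 0, 0, 0.55]]}}

```text
time: 30.2
eef_pos: [0.5157, 0.2208, 0.0087]
tcp_rot: [0.052, 3.141, 0.0]
ft_force: [-0.6, -0.4, -0.3]
grip_width: 0.0384
```

{"op": "carry_out", "data": {"commands": [[0, 0, -0.5, 0, 0.55], [0, 0, -1.5, 0, 0.55], [0, 0, -3, 0, 0.55], [0, 0, -5, 0, 0.55], [0, 0, -7, 0, 0.55], [0, 0, -7, 0, 0.55], [0, 0, -7, 0, 0.55], [0, 0, -7, 0, 0.55]]}}

```text
time: 31.0
eef_pos: [0.5149, 0.2206, 0.0779]
tcp_rot: [-0.052, -3.14, 0.001]
ft_force: [-0.6, 0.9, 0.3]
grip_width: 0.0383
```

```bash
python3 - <<'E'
from h import *
go("aluminium",PICK,.06,0)
im=read_camera("side");cv2.imwrite("pics/s17.png",cv2.resize(im[90:210,200:350,::-1],None,fx=5,fy=5))
E
```

```text
31.0 [0.5149 0.2206 0.0779] qd 0.01 0.0383 [-0.6  0.9  0.3]
(array([  5.72, -31.07,   1.81]), 1.384)
```

View pics/s17.png

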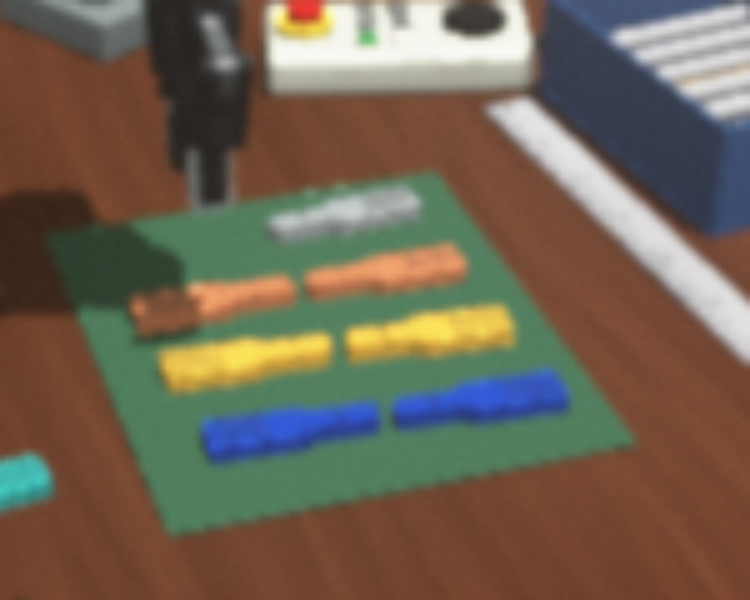

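{"op": "carry_out", "data": {"commands": [[0.7, -3.5, 0, 0.14, 0.5], [1.5, -8, 0, 0.28, 0.5], [2.3, -12.5, 0, 0.42, 0.5], [3.1, -17, 0, 0.56, 0.5], [3.9, -21.2, 0, 0.7, 0.5], [4.6, -25, 0, 0.84, 0.5], [5.2, -28.5, 0, 0.98, 0.5], [5.6, -30.5, 0, 1.12, 0.5]]}}

```text
time: 31.85
eef_pos: [0.4485, -0.0842, 0.078]
tcp_rot: [-1.722, -2.626, 0.001]
ft_force: [-1.1, 1.1, 0.1]
grip_width: 0.0426
```

```bash
python3 - <<'E'
from h import *
read_camera("top")
cal=get_calibration("top");im=read_camera("top");cv2.imwrite("pics/t17.png",im[:,:,::-1])
go("aluminium",PICK,.03,0)
for n in("blue","brass","copper"):
    x,y=proj(cal,[*PLACE[n][:2],.008])[0]
    r=meas(im,cal,n,(int(x),int(y)),.008);m=meas(im,cal,n,MATE[n],.008)
    d=m[0]-r[0];a=np.array([np.cos(m[1]),np.sin(m[1])]);print(n,r,m[:2],"gap",-d@a*1e3-98,"lat",(d[0]*a[1]-d[1]*a[0])*1e3,"ang",wrap(r[1]-m[1]-np.pi))
E
```

```text
31.95 [ 0.4488 -0.0841  0.0781] qd 0.078 0.0429 [ 0.6 -0.  -0.5]
(array([-0.31, -0.27,  4.81]), 0.259)
blue (array([0.51827178, 0.09548666]), np.float64(-0.08552575617150016), (np.float64(-39.9), np.float64(51.0), np.float64(26.2)), np.float64(310.5833333333333)) (array([0.62422913, 0.08591578]), np.float64(3.0563770940354638)) gap 8.387474136788356 lat -0.5178573017544201 ang -0.00031019661717124336
brass (array([0.51527618, 0.16139413]), np.float64(-0.09105332466126081), (np.float64(-40.4), np.float64(50.0), np.float64(26.7)), np.float64(316.0)) (array([0.62312506, 0.15154834]), np.float64(3.0543740490489983)) gap 10.29658481924993 lat -0.41385473566074754 ang -0.0038347201204658177
copper (array([0.51566308, 0.2217949 ]), np.float64(-0.036864738194029106), (np.float64(-39.1), np.float64(50.3), np.float64(25.0)), np.float64(289.38888888888886)) (array([0.62259866, 0.2173472 ]), np.float64(3.1045461950108835)) gap 9.026939899144168 lat -0.48397300038721147 ang 0.0001817203848801796
```

View pics/t17.png

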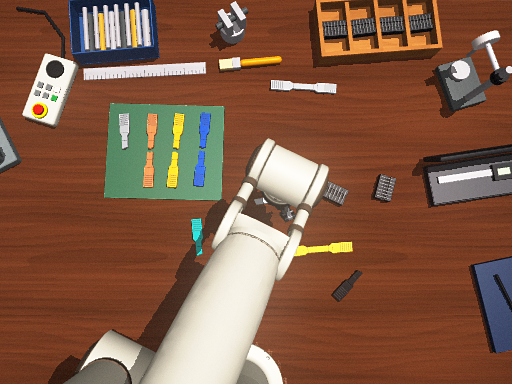

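{"op": "carry_out", "data": {"commands": [[-0.15, -0.15, 0, 0.13, 0.5], [-0.31, -0.27, 0, 0.26, 0.5], [-0.31, -0.27, 1.2, 0.26, 0.5], [-0.31, -0.27, 2.4, 0.26, 0.5], [-0.31, -0.27, 3.6, 0.26, 0.5], [-0.31, -0.27, 4.7, 0.26, 0.5], [-0.31, -0.27, 4.7, 0.26, 0.5], [-0.31, -0.27, 4.7, 0.26, 0.5]]}}

```text
time: 32.75
eef_pos: [0.4482, -0.0859, 0.0313]
tcp_rot: [-2.038, -2.39, 0.0]
ft_force: [0.8, 0.1, -0.4]
grip_width: 0.0423
```

```bash
python3 - <<'E'
from h import *
im=read_camera("side");cv2.imwrite("pics/s18.png",cv2.resize(im[180:280,190:310,::-1],None,fx=5,fy=5))
go("aluminium",PICK,.0055,0)
E
```

```text
32.8 [ 0.4487 -0.0862  0.0318] qd 0.013 0.0427 [0.  0.5 0.5]
(array([-0.16, -0.15,  2.63]), 0.004)
```

View pics/s18.png

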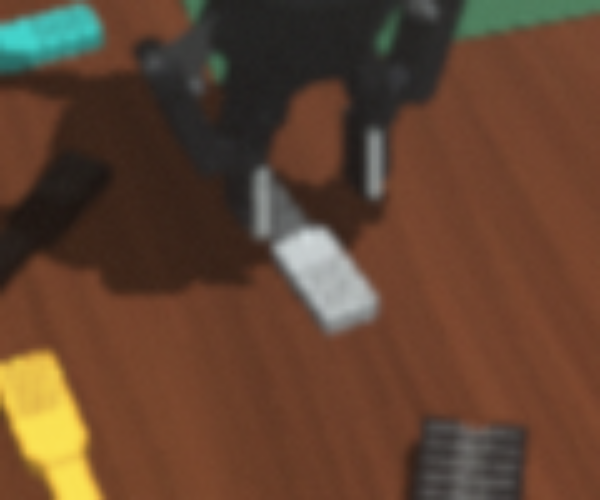

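{"op": "carry_out", "data": {"commands": [[-0.16, -0.15, 0.4, 0, 0.5], [-0.16, -0.15, 0.9, 0, 0.5], [-0.16, -0.15, 1.4, 0, 0.5], [-0.16, -0.15, 1.9, 0, 0.5], [-0.16, -0.15, 2.3, 0, 0.5], [-0.16, -0.15, 2.6, 0, 0.5], [-0.16, -0.15, 2.6, 0, 0.5], [-0.16, -0.15, 2.6, 0, 0.5]]}}

```text
time: 33.6
eef_pos: [0.4473, -0.0879, 0.0058]
tcp_rot: [2.039, 2.39, 0.0]
ft_force: [0.4, -0.0, -0.3]
grip_width: 0.0426
```

{"op": "carry_out", "data": {"commands": [[0, 0, 0, 0, 0.5], [0, 0, 0, 0, 0.8], [0, 0, 0, 0, 1], [0, 0, 0, 0, 1], [0, 0, 0, 0, 1], [0, 0, 0, 0, 1], [0, 0, 0, 0, 1], [0, 0, 0, 0, 1]]}}

```text
time: 34.4
eef_pos: [0.4476, -0.0881, 0.0063]
tcp_rot: [2.039, 2.389, 0.0]
ft_force: [-1.3, 1.5, 5.1]
grip_width: 0.0213
```

{"op": "carry_out", "data": {"commands": [[0, 0, -0.5, 0, 1], [0, 0, -1, 0, 1], [0, 0, -2, 0, 1], [0, 0, -3.5, 0, 1], [0, 0, -5, 0, 1], [0, 0, -6, 0, 1], [0, 0, -6, 0, 1], [0, 0, -6, 0, 1]]}}

```text
time: 35.2
eef_pos: [0.4472, -0.0879, 0.0657]
tcp_rot: [2.039, 2.39, 0.0]
ft_force: [-0.4, -0.4, -1.2]
grip_width: 0.0211
```

```bash
python3 - <<'E'
from h import *
im=read_camera("side");cv2.imwrite("pics/s19.png",cv2.resize(im[160:280,190:310,::-1],None,fx=5,fy=5))
go("aluminium",PLACE,.065,0)
E
```

```text
35.25 [ 0.4468 -0.0877  0.0653] qd 0.01 0.0209 [-0.   0.3 -0.3]
(array([35.07, 12.65,  0.04]), 1.669)
```

View pics/s19.png

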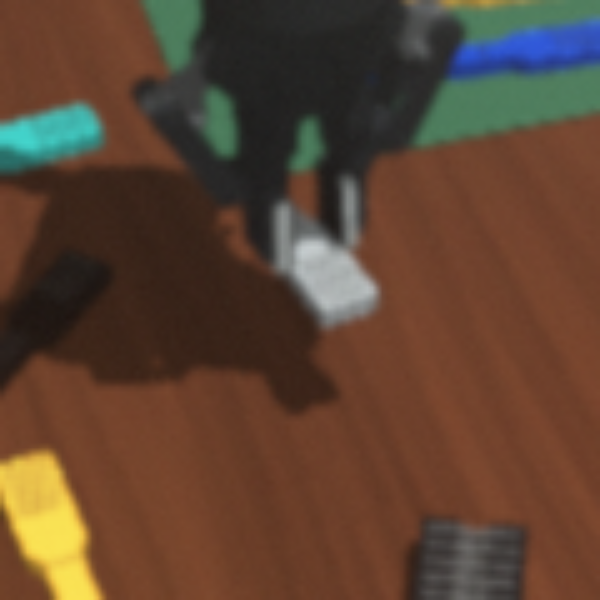

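{"op": "carry_out", "data": {"commands": [[2, 0.7, 0, 0.12, 1], [6, 2.2, 0, 0.26, 1], [10.5, 3.8, 0, 0.4, 1], [15, 5.4, 0, 0.54, 1], [19.5, 7, 0, 0.68, 1], [23.5, 8.5, 0, 0.82, 1], [27.5, 9.9, 0, 0.96, 1], [30.5, 11, 0, 1.1, 1]]}}

```text
time: 36.05
eef_pos: [0.5068, 0.2296, 0.0647]
tcp_rot: [-2.96, -1.051, 0.003]
ft_force: [0.8, -0.0, 0.3]
grip_width: 0.0213
```

```bash
python3 - <<'E'
from h import *
read_camera("side")
go("aluminium",PLACE,.035,0)
E
```

```text
36.1 [0.5076 0.2353 0.0652] qd 0.458 0.0214 [-3.4  1.7  2.5]
(array([ 3.39, -2.8 ,  3.04]), 0.616)
```

{"op": "carry_out", "data": {"commands": [[1, -0.8, 0, 0.14, 1], [2, -1.6, 0, 0.28, 1], [3, -2.4, 0, 0.42, 1], [3.4, -2.8, 0, 0.56, 1], [3.4, -2.8, 0, 0.616, 1], [3.4, -2.8, 0.8, 0.616, 1], [3.4, -2.8, 1.8, 0.616, 1], [3.4, -2.8, 2.8, 0.616, 1]]}}

```text
time: 36.9
eef_pos: [0.5153, 0.2707, 0.0361]
tcp_rot: [3.139, 0.114, -0.003]
ft_force: [-0.7, -0.0, -0.1]
grip_width: 0.0211
```

```bash
python3 - <<'E'
from h import *
read_camera("side");read_camera("side");read_camera("side")
go("aluminium",PLACE,.018,0)
E
```

```text
37.05 [0.5148 0.2706 0.0361] qd 0.021 0.0213 [0.2 0.4 0.6]
(array([ 0.24, -0.78,  1.81]), 0.013)
```

{"op": "carry_out", "data": {"commands": [[0.12, -0.4, 0, 0.013, 1], [0.24, -0.78, 0, 0.013, 1], [0.24, -0.78, 0.4, 0.013, 1], [0.24, -0.78, 0.8, 0.013, 1], [0.24, -0.78, 1.2, 0.013, 1], [0.24, -0.78, 1.6, 0.013, 1], [0.24, -0.78, 1.7, 0.013, 1], [0.24, -0.78, 1.7, 0.013, 1]]}}

```text
time: 37.85
eef_pos: [0.5176, 0.2789, 0.0204]
tcp_rot: [3.14, 0.092, -0.001]
ft_force: [-0.1, -0.9, -0.1]
grip_width: 0.0217
```

```bash
python3 - <<'E'
from h import *
im=read_camera("side");cv2.imwrite("pics/s20.png",cv2.resize(im[90:210,200:350,::-1],None,fx=5,fy=5))
go("aluminium",PLACE,.009,0)
E
```

```text
37.9 [0.5178 0.2789 0.0207] qd 0.005 0.021 [-0.2 -0.8 -0.6]
(array([-0.12,  0.04,  1.17]), -0.001)
```

View pics/s20.png

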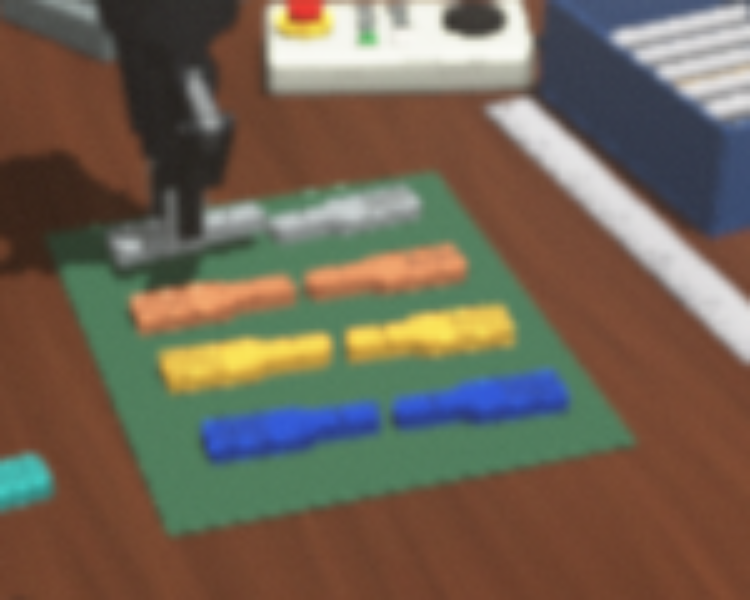

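{"op": "carry_out", "data": {"commands": [[-0.12, 0.04, 0, 0, 1], [-0.12, 0.04, 0.25, 0, 1], [-0.12, 0.04, 0.5, 0, 1], [-0.12, 0.04, 0.75, 0, 1], [-0.12, 0.04, 0.95, 0, 1], [-0.12, 0.04, 1.1, 0, 1], [-0.12, 0.04, 1.18, 0, 1], [-0.12, 0.04, 1.18, 0, 1]]}}

```text
time: 38.7
eef_pos: [0.5166, 0.2785, 0.0093]
tcp_rot: [3.14, 0.093, -0.001]
ft_force: [-2.0, -0.9, 4.5]
grip_width: 0.0207
```

```bash
python3 - <<'E'
from h import *
im=read_camera("side");cv2.imwrite("pics/s21.png",cv2.resize(im[90:210,200:350,::-1],None,fx=5,fy=5))
go("aluminium",PLACE,.009,0)
E
```

```text
38.75 [0.5166 0.2785 0.0093] qd 0.002 0.0212 [-2.5 -0.9  4.3]
(array([-0.  ,  0.  ,  0.03]), -0.001)
```

View pics/s21.png

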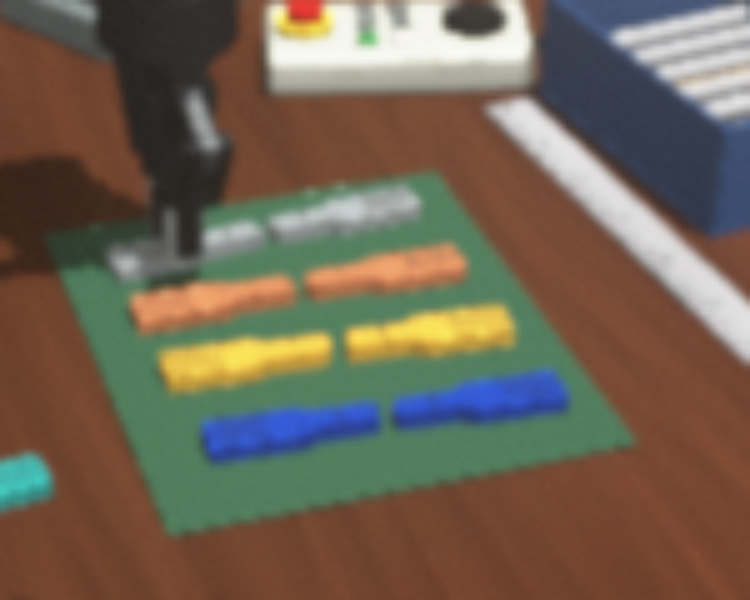

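{"op": "carry_out", "data": {"commands": [[0, 0, -0.03, 0, 1], [0, 0, -0.03, 0, 0.8], [0, 0, -0.03, 0, 0.7], [0, 0, -0.03, 0, 0.6], [0, 0, -0.03, 0, 0.55], [0, 0, -0.03, 0, 0.55], [0, 0, -0.03, 0, 0.55], [0, 0, -0.03, 0, 0.55]]}}

```text
time: 39.55
eef_pos: [0.5167, 0.2785, 0.0093]
tcp_rot: [3.14, 0.093, 0.0]
ft_force: [0.2, -0.3, 0.3]
grip_width: 0.0386
```

{"op": "carry_out", "data": {"commands": [[0, 0, -0.5, 0, 0.55], [0, 0, -1.5, 0, 0.55], [0, 0, -3, 0, 0.55], [0, 0, -5, 0, 0.55], [0, 0, -7, 0, 0.55], [0, 0, -9, 0, 0.55], [0, 0, -9, 0, 0.55], [0, 0, -9, 0, 0.55]]}}

```text
time: 40.35
eef_pos: [0.5172, 0.2787, 0.1002]
tcp_rot: [-3.14, -0.093, -0.003]
ft_force: [-0.5, 0.8, 0.2]
grip_width: 0.0382
```

{"op": "carry_out", "data": {"commands": [[0, 4, 0, 0, 0.55], [0, 8.5, 0, 0, 0.55], [0, 13, 0, 0, 0.55], [0, 17.5, 0, 0, 0.55], [0, 22, 0, 0, 0.55], [0, 26, 0, 0, 0.55], [0, 30, 0, 0, 0.55], [0, 33, 0, 0, 0.55]]}}

```text
time: 41.15
eef_pos: [0.5351, -0.0529, 0.098]
tcp_rot: [-3.14, -0.09, 0.003]
ft_force: [0.1, 0.5, 0.3]
grip_width: 0.0387
```

```bash
cat > chk.py <<'E'
from h import *
import sys
cal=get_calibration("top");res={}
for k in range(4):
    im=read_camera("top")
    if k<1: continue
    for n in LOOSE:
        x,y=proj(cal,[*PLACE[n][:2],.008])[0]
        r=meas(im,cal,n,(int(x),int(y)),.008);m=meas(im,cal,n,MATE[n],.008)
        d=m[0]-r[0];a=np.array([np.cos(m[1]),np.sin(m[1])])
        res.setdefault(n,[]).append([-d@a*1e3-98,-d@a*1e3-r[2][1]-m[2][1],(d[0]*a[1]-d[1]*a[0])*1e3,wrap(r[1]-m[1]-np.pi),*(m[0]-MT[n][:2])*1e3])
for n in res: print(n,"gap,gap_ends,lat,ang,mate shift mm",np.round(np.mean(res[n],0),2))
print(state()["eef_pos"],state()["grip_width"])
cv2.imwrite("pics/"+sys.argv[1],cv2.resize(im[95:205,95:235,::-1],None,fx=5.5,fy=5.4))
im=read_camera("side");cv2.imwrite("pics/s"+sys.argv[1],im[:,:,::-1])
E
python3 chk.py c1.png
```

```text
copper gap,gap_ends,lat,ang,mate shift mm [ 9.12  7.25 -0.45  0.    0.23  0.16]
brass gap,gap_ends,lat,ang,mate shift mm [10.14  6.24 -0.39 -0.    0.94 -0.03]
aluminium gap,gap_ends,lat,ang,mate shift mm [ 7.37  3.91 -0.26 -0.    0.62  0.67]
blue gap,gap_ends,lat,ang,mate shift mm [ 6.09  4.66 -1.22 -0.03  0.34  0.04]
[ 0.53521064 -0.0508521   0.09814011] 0.03885752279601786
```

View pics/c1.png

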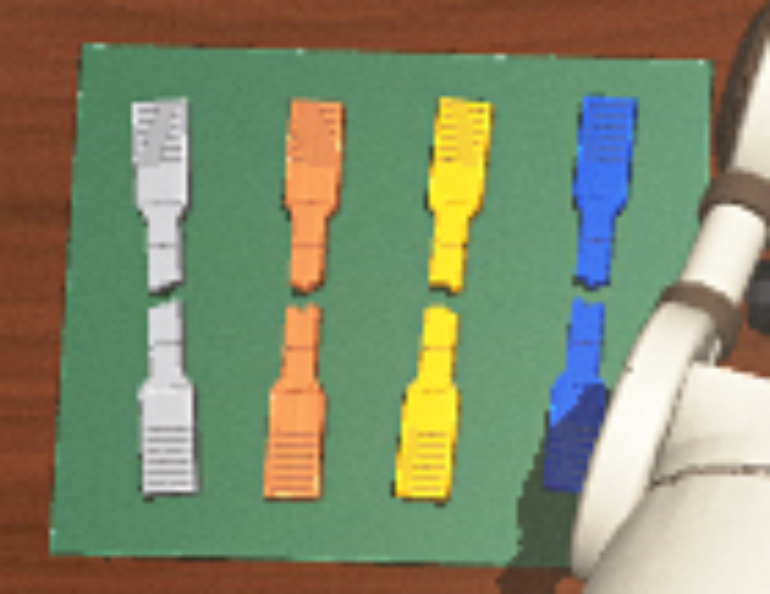

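View pics/sc1.png

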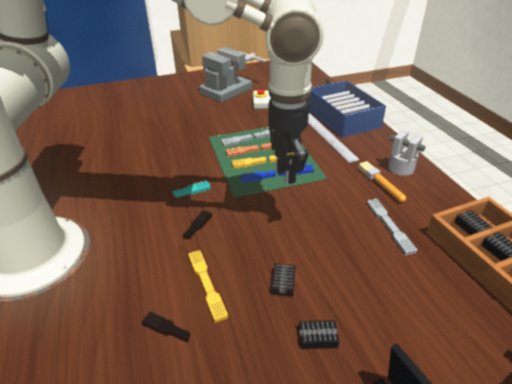

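All four are down. Brass has the widest gap, about 9.7 mm averaged over three looks. The blue reading here is spoilt by the arm's shadow. There is time, so I'll re-grip brass and close its gap by about 1.7 mm.

```bash
python3 - <<'E'
from h import *
PICK["b2"]=(.5153,.1611,-.089)
go("b2",PICK,.04,0)
E
```

```text
41.4 [ 0.5353 -0.0501  0.0982] qd 0.022 0.0387 [ 0.4 -0.2 -0.2]
(array([ -0.74, -21.19,   5.85]), 0.148)
```

{"op": "carry_out", "data": {"commands": [[-0.2, -4, 0, 0.05, 0.5], [-0.4, -8.5, 0, 0.1, 0.5], [-0.5, -13, 0, 0.148, 0.5], [-0.6, -17.5, 0, 0.148, 0.5], [-0.74, -20.5, 0, 0.148, 0.5], [-0.74, -21.2, 2, 0.148, 0.5], [-0.74, -21.2, 4.5, 0.148, 0.5], [-0.74, -21.2, 5.8, 0.148, 0.5]]}}

```text
time: 42.2
eef_pos: [0.5137, 0.1619, 0.0389]
tcp_rot: [3.138, -0.135, -0.006]
ft_force: [0.3, -1.0, -0.1]
grip_width: 0.0428
```

```bash
python3 - <<'E'
from h import *
PICK["b2"]=(.5153,.1611,-.089)
for i in range(4):im=read_camera("side")
cv2.imwrite("pics/s22.png",cv2.resize(im[90:210,200:350,::-1],None,fx=5,fy=5))
go("b2",PICK,.0085,0)
E
```

```text
42.4 [0.5162 0.1606 0.0416] qd 0.021 0.0428 [0.2 0.9 0.5]
(array([-0.09, -0.05,  3.31]), 0.0)
```

View pics/s22.png

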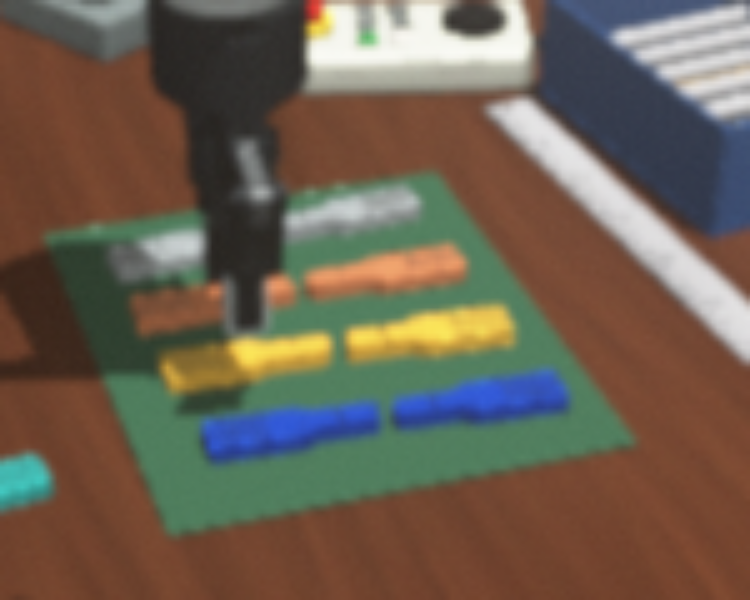

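{"op": "carry_out", "data": {"commands": [[-0.09, -0.05, 0.5, 0, 0.5], [-0.09, -0.05, 1.1, 0, 0.5], [-0.09, -0.05, 1.7, 0, 0.5], [-0.09, -0.05, 2.3, 0, 0.5], [-0.09, -0.05, 2.8, 0, 0.5], [-0.09, -0.05, 3.1, 0, 0.5], [-0.09, -0.05, 3.25, 0, 0.5], [-0.09, -0.05, 3.25, 0, 0.5]]}}

```text
time: 43.2
eef_pos: [0.5153, 0.1609, 0.0086]
tcp_rot: [3.138, -0.14, -0.0]
ft_force: [0.1, -0.7, 0.5]
grip_width: 0.0431
```

{"op": "carry_out", "data": {"commands": [[0, 0, 0, 0, 0.5], [0, 0, 0, 0, 0.7], [0, 0, 0, 0, 0.85], [0, 0, 0, 0, 1], [0, 0, 0, 0, 1], [0, 0, 0, 0, 1], [0, 0, 0, 0, 1], [0, 0, 0, 0, 1]]}}

```text
time: 44.0
eef_pos: [0.5158, 0.1609, 0.0094]
tcp_rot: [-3.138, 0.14, -0.001]
ft_force: [-1.5, 0.1, 6.1]
grip_width: 0.021
```

{"op": "carry_out", "data": {"commands": [[0, 0, -0.3, 0, 1], [0, 0, -0.5, 0, 1], [0, 0, -0.5, 0, 1], [0, 0, -0.5, 0, 1], [0, 0, -0.5, 0, 1], [0, 0, -0.5, 0, 1], [0, 0, -0.5, 0, 1], [0, 0, -0.5, 0, 1]]}}

```text
time: 44.8
eef_pos: [0.5154, 0.1609, 0.0138]
tcp_rot: [3.138, -0.14, -0.0]
ft_force: [-0.4, 0.8, -2.4]
grip_width: 0.0214
```

```bash
python3 - <<'E'
from h import *
PICK["b2"]=(.5153,.1611,-.089)
go("b2",PICK,.009,0)
E
```

```text
44.8 [0.5154 0.1609 0.0138] qd 0.001 0.0214 [-0.4  0.8 -2.4]
(array([-0.01, -0.02,  0.48]), -0.0)
```

{"op": "carry_out", "data": {"commands": [[0.1, 0, 0, 0, 1], [0.2, 0, 0, 0, 1], [0.2, 0, 0.1, 0, 1], [0.2, 0, 0.2, 0, 1], [0.2, 0, 0.3, 0, 1], [0.2, 0, 0.4, 0, 1], [0.2, 0, 0.46, 0, 1], [0.2, 0, 0.46, 0, 1]]}}

```text
time: 45.6
eef_pos: [0.5173, 0.1607, 0.0094]
tcp_rot: [3.138, -0.14, -0.001]
ft_force: [-1.7, -0.1, 3.1]
grip_width: 0.021
```

```bash
python3 - <<'E'
from h import *
im=read_camera("side");cv2.imwrite("pics/s23.png",cv2.resize(im[90:210,200:350,::-1],None,fx=5,fy=5))
go("brass",PLACE,.009,0)
E
```

```text
45.65 [0.5173 0.1607 0.0094] qd 0.002 0.0213 [-1.7 -0.7  3.1]
(array([-0.08, -0.01,  0.04]), -0.002)
```

View pics/s23.png

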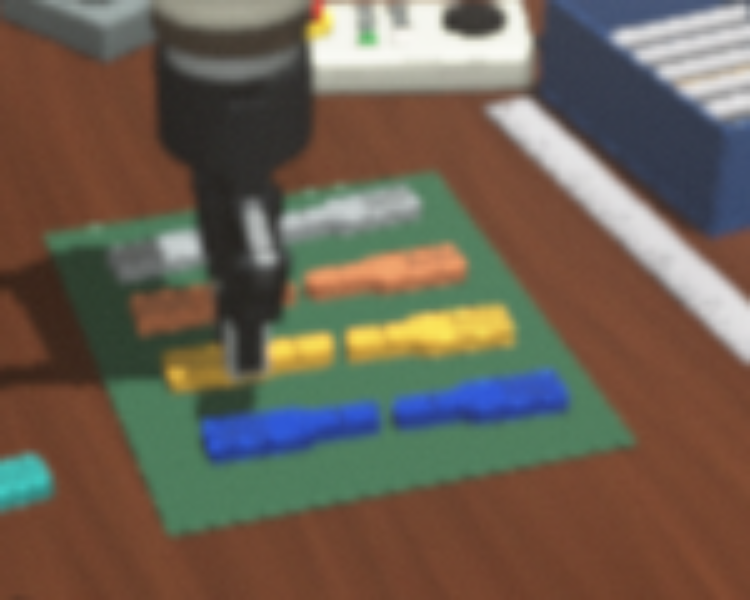

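Contact made and the gap looks right. I'll release, retreat well clear and check.

{"op": "carry_out", "data": {"commands": [[0, 0, -0.02, 0, 1], [0, 0, -0.02, 0, 0.8], [0, 0, -0.02, 0, 0.7], [0, 0, -0.02, 0, 0.6], [0, 0, -0.02, 0, 0.55], [0, 0, -0.02, 0, 0.55], [0, 0, -0.02, 0, 0.55], [0, 0, -0.02, 0, 0.55]]}}

```text
time: 46.45
eef_pos: [0.5174, 0.1607, 0.0094]
tcp_rot: [3.138, -0.14, 0.0]
ft_force: [-0.3, 1.2, 0.9]
grip_width: 0.0383
```

{"op": "carry_out", "data": {"commands": [[0, 0, -0.5, 0, 0.55], [0, 0, -1.5, 0, 0.55], [0, 0, -3, 0, 0.55], [0, 0, -5, 0, 0.55], [0, 0, -7, 0, 0.55], [0, 0, -10, 0, 0.55], [0, 0, -12, 0, 0.55], [0, 0, -12, 0, 0.55]]}}

```text
time: 47.25
eef_pos: [0.5204, 0.161, 0.1345]
tcp_rot: [-3.137, 0.14, -0.014]
ft_force: [1.2, 0.6, 0.9]
grip_width: 0.0387
```

{"op": "carry_out", "data": {"commands": [[0, 4, 0, 0, 0.55], [0, 8.5, 0, 0, 0.55], [0, 13, 0, 0, 0.55], [0, 17.5, 0, 0, 0.55], [0, 22, 0, 0, 0.55], [0, 26.5, 0, 0, 0.55], [0, 31, 0, 0, 0.55], [0, 35, 0, 0, 0.55]]}}

```text
time: 48.05
eef_pos: [0.4854, -0.1899, 0.1293]
tcp_rot: [3.138, -0.141, -0.0]
ft_force: [-0.0, 0.1, 0.4]
grip_width: 0.0384
```

{"op": "carry_out", "data": {"commands": [[0, 2, 0, 0, 0.55], [0, 4, 0, 0, 0.55], [0, 6, 0, 0, 0.55], [0, 7, 0, 0, 0.55], [0, 7, 0, 0, 0.55], [0, 7, 0, 0, 0.55], [0, 7, 0, 0, 0.55], [0, 7, 0, 0, 0.55]]}}

```text
time: 48.85
eef_pos: [0.4801, -0.2567, 0.1293]
tcp_rot: [-3.138, 0.138, 0.0]
ft_force: [-0.2, 0.1, -0.2]
grip_width: 0.0384
```

```bash
python3 chk.py c2.png
```

```text
copper gap,gap_ends,lat,ang,mate shift mm [ 9.42  7.46 -0.25  0.    0.32  0.18]
brass gap,gap_ends,lat,ang,mate shift mm [ 8.07  4.5  -0.56 -0.    0.7  -0.03]
aluminium gap,gap_ends,lat,ang,mate shift mm [ 7.36  4.22 -0.23 -0.    0.71  0.72]
blue gap,gap_ends,lat,ang,mate shift mm [ 8.37  4.24 -0.56 -0.    0.19  0.05]
[ 0.48006931 -0.25730741  0.12943258] 0.03834111808400234
```

View pics/c2.png

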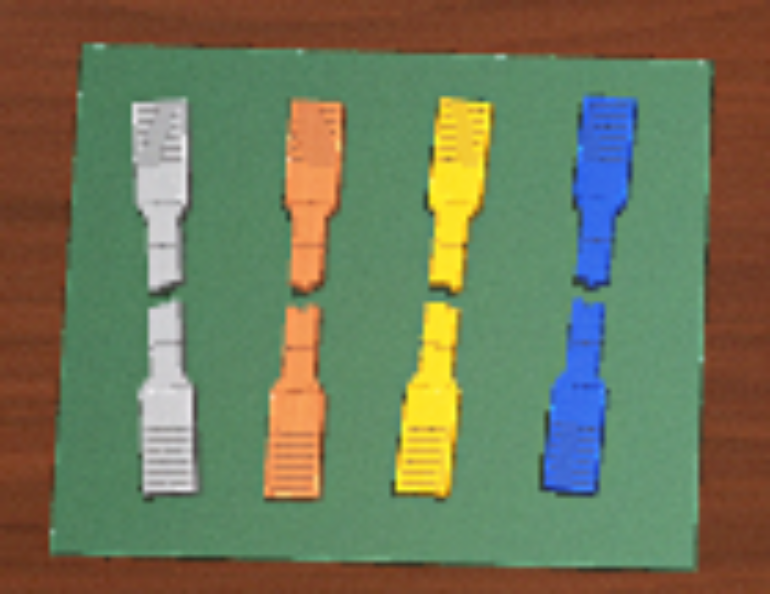

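View pics/sc2.png

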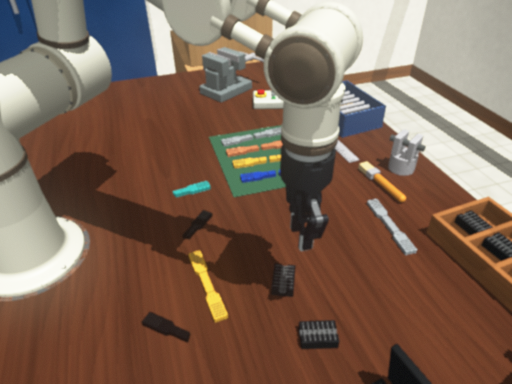

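The four pairs are in line, with torn ends near rows 290 and 302 of the crop. Gaps read 7.4 to 9.4 mm, and the arm is clear. Handing in.

```bash
python3 -c "
from workcell import *
print(job_done(), state()['time'])"
```

```text
the job is handed in; nothing more can be done
the job is handed in; nothing more can be done
```

All four loose halves (brass, blue, copper, aluminium) are laid flat on the mat, each in line with its mate and torn end facing torn end. I re-gripped brass once to close its gap from about 10 mm to 8 mm. The job was handed in at about 49 s with the gripper empty and well clear.

**Gaps in the last top view, taken from the bar points:**

| Pair | Gap (mm) | Sideways offset (mm) |
|---|---|---|
| Copper | 9.4 | 0.25 |
| Brass | 8.1 | 0.6 |
| Aluminium | 7.4 | 0.2 |
| Blue | 8.4 | 0.6 |

- **Alignment:** angles between halves came out at about 0 rad for every pair.
- **Mates:** they read within about 1 mm of their first positions, which is about what repeat readings scatter by. The unbroken specimens and the look-alikes were never touched.

**Checks that disagreed:**
- Gaps taken from the mask outlines read smaller, 4.2 to 7.5 mm. Blur makes each bar look up to about 2 mm too long at its torn end, so I trusted the bar points.
- In the check before the last one, the arm's shadow spoilt the blue reading. It came out normal once the arm moved away.
- While blue was lowered, the downward push reached about 15 N for a moment, well under the limit. I eased it off before releasing.

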